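# Load the geared turntable for an emissions scan

## Task

Load the turntable for an emissions scan: wind the handwheel clockwise until the white bay is at the copper loading mark, and from there bring up the orange, the blue and last the round brass bay with exactly two full clockwise turns each. While each coloured bay is at the mark, stand the device of that colour, if it is there, upright on its short thin edge in the middle of the bay, broad face outward, and let go; do not handle it on the turntable away from the mark. Finish with the reference source upright in the middle of the brass bay at the mark.

Things in the scene. Friction and masses are not known exactly. Their poses are not given: they have to be found in the camera images.
- load (a point): loading position: fixed point at the level of the turntable's top (50 mm above the bench), 80 mm from its axis, on the side of the copper arrow. Its x axis points level to the turntable's axis, z up. The turntable is a grey disc of 290 mm diameter. On the -x side a 50 mm wide, 28 mm high block with the copper arrow reaches 95 mm out from this point
- bay_white (a point): centre of the white-edged bay on the turntable's top, 80 mm from the axis. Turns with the table. This point's x axis is radial. A bay for a device is a painted rectangle of 74 mm (tangential) by 40 mm (radial), flat, no rim
- bay_orange (a point): centre of the orange-edged bay, as the white one, a quarter turn on; this point's y axis is radial
- bay_blue (a point): centre of the blue-edged bay, opposite the white one; this point's x axis is radial
- bay_ref (a point): centre of the round brass-ringed bay for the reference source (ring 64 mm outside diameter, flat), opposite the orange one
- wheel (a joint): handwheel angle in rad, growing clockwise seen from above: 0 with the white bay at the loading position, 4 pi (two turns on) the orange, 8 pi the blue, 12 pi the brass one. Eight turns of the wheel turn the table once, the same way round. It starts 3 to 9.5 rad short of 0 and stays where it is left (worm gear); turning takes about 3 N at the handle
- wheel_axis (a point): point on the handwheel's upright axis at the height of the middle of its handle, 122 mm above the bench. The wheel is a black level disc of 128 mm diameter, its top 91 mm above the bench
- grip_c (a point): centre of the red upright crank handle on the handwheel: a 22 mm diameter cylinder, 46 mm tall, at 50 mm from the wheel's axis, spinning freely on its own pin, so that it can be held from above and led round in a circle without turning the hand
- white_c (a point): centre of the white flat device: a box 26 mm thick (its x), 60 mm wide (y), 90 mm long (z), 0.13 to 0.25 kg; front (black window) is -x. It starts lying back at 45 degrees, z up and away from the robot, on a dark foam rest 44 mm wide (its long sides overhang, free to grip) with a foot ledge: lift it straight up. Upright: z vertical, 26 x 60 mm lower end down, x radial. None if absent
- orange_c (a point): centre of the orange flat device, otherwise as the white one. None if absent
- blue_c (a point): centre of the blue flat device, otherwise as the white one. None if absent
- ref_c (a point): centre of the reference source: an upright dark ribbed metal cylinder of 52 mm diameter and 40 mm height (this point half-way up), 0.25 kg, with a small brass connector 6 mm high on top; it starts on the bench before the turntable
There are look-alikes about, which are no part of the job. What is shaped like the part that bears white_c but pink is not meant.

How it is judged:
By the outcome, as a careful person would: the job done as asked, in the order asked, and still so for the second after the job is handed in, with the robot touching nothing.
Of white, orange, blue only 2 to 3 are there at a start; the rules pass over those that are not, and their reading is None.
At some moment in a run one of ref may be knocked a few centimetres aside while the robot is not near it.
It also fails if it takes over 210 s, if anything falls off the work surface, if the arm or the gripper's body presses on something with over 40 N, if the wrist force passes 120 N, or if a joint passes its speed limit or range.

## Robot

A 6-joint arm with a two-finger parallel gripper is mounted at the origin on the work surface. World frame = base frame: x ahead of the robot, y to its left, z up, the work surface at z = 0. Lengths are in m, angles in rad, forces in N, time in s.
With the tool pointing down it reaches from about 0.375 to 0.9 m from the base axis. Payload 3.1 kg.
Tool frame: the origin (TCP) lies on the centre line of the jaws, within the pads' length; the fingertips stand 8 mm ahead of it and the grasp point (between the pads) lies 11 mm behind it; z points along the fingers, y is the line along which they close (so a half turn about z gives the same grasp; the last joint's range is limited). The gripper opens to 87 mm and grips with 3 to 60 N. Pads are 19 mm wide; open, the fingers measure 117 mm over their backs; the gripper's body (75 mm by 190 mm) begins 51 mm behind the grasp point.
Start: joints at [0.967, 0.527, 1.433, -0, 1.181, -0.178], TCP at [0.258, 0.569, 0.231] pointing down, gripper open.
Joint ranges: [-3.08, 3.08], [-0.75, 2.2], [0.22, 2.44], [-1.43, 4.57], [0, 2.65], [-2.85, 2.85]. Speed limits (rad/s): [2.79, 2.79, 3.14, 3.14, 3.14, 3.14].

## Interface

Orientations are given as a unit quaternion [x, y, z, w].
In Python, from rig import robot gives the robot as it stands. The module is installed in compiled form; this text tells all that it offers.
- The arm moves only by the tool send_rows, never from a script. Its argument "increments" is one flat list of numbers, 7 for each row, row after row: the turn, a rotation vector about the world's x, y, z in rad, then the shift along the world's x, y, z in cm, then the opening, from 0 (shut) to 1 (fully open). A call has 1 to 20 rows; each row shifts and turns the commanded pose from where the row before left it; what a row does not reach is not made up. A row lasts 1/12 s, in which the tool goes at most 41.7 mm and 7.16 degrees, less where a joint would pass 70% of its speed; a pose out of reach is approached as far as the arm can. A call is refused whole if a number of a shift passes 4.17 or a number of a turn 0.125, either way. A call with a gripper value outside its range is refused whole. The fingers move at their own pace and stop on an object; "newtons" is the grip in N (left out, the last holds). Time passes only in rows, so rows that do not move let the fingers close. It gives the time, the measured TCP pose, the force, the opening and the grip force at its end, in the units of the state.
- robot.get_obs(): the state, without advancing time (a new reading comes with each control period).
- robot.camera(name): name is "side" or "top"; returns a dict with "image" (420x560x3 uint8, red, green, blue), "range_z" (420x560 float32, m along the optical axis (not along the pixel's ray), 0 where there is no reading), "fx", "fy", "cx", "cy" (pixels), "R" (3x3) and "t" (3): a world point X has camera coordinates R X + t. Camera axes: x right, y down, z forward; pixel columns grow to the right and rows downward; lengths in m; the calibration is good to about 2 mm. A picture is of the moment at which its call begins.
- robot.hand_in(): hands the job in; it is judged then, once.
The state is a dict: "time": time; "q": joint angles; "joint_velocities": joint speeds; "joint_torque": joint torques, N m; "position": TCP position; "tool_rot": TCP orientation; "ft_force": force on the tool from outside, world axes, zero at the start; "moment": the same for the moment, N m; "grip_width": finger opening in m; "grip_force": force on a finger pad.
Only numpy, scipy, OpenCV 4.12 (cv2) and the standard library are available. Lean on these libraries where they do the work, as an engineer would, in place of code of your own. Each camera call takes 0.05 s, during which the arm holds its last target. There are 200 camera calls.

## Working session

There is one attempt and no reset: what is moved stays moved. The work goes in short steps, Python scripts to look and compute and a tool call to move; the robot and the scene stay as the last step left them, time stands still between calls to the robot, and variables do not carry over. Pictures are saved under pics/ and viewed, at most 14 in all, crops included, and the job is handed in when it is done.

Besides the shell and the picture viewer there is one more tool, called after "Request:" as a command line: name --argument value ..., lists and objects as JSON in quotes. send_rows: Moves the arm, as the interface text tells. Its arguments: {"type":"object","properties":{"increments":{"type":"array"},"newtons":{"type":"number"}},"required":["increments"]}

```bash
mkdir -p pics; cat > h.py <<'E'
import numpy as np, cv2
from rig import robot
def shot(n,f):
    c=robot.camera(n); np.savez(f'pics/{f}.npz',**c); cv2.imwrite(f'pics/{f}.png',c['image'][:,:,::-1]); return c
def load(f): return dict(np.load(f'pics/{f}.npz'))
def pts(c):
    v,u=np.mgrid[:420,:560]; z=c['range_z']; X=np.stack([(u-c['cx'])/c['fx']*z,(v-c['cy'])/c['fy']*z,z],-1)
    return (X-c['t'])@c['R']
def plane(c,u,v,h):
    d=np.array([(u-c['cx'])/c['fx'],(v-c['cy'])/c['fy'],1])@c['R']; o=-c['t']@c['R']; return o+d*(h-o[2])/d[2]
E
python3 - <<'E'
from h import *
for n in('side','top'):
    c=shot(n,n+'0'); print(n,c['R'].round(3).tolist(),(-c['t']@c['R']).round(3),c['fx'])
o=robot.get_obs();print({k:np.round(v,3).tolist() for k,v in o.items()})
a=cv2.imread('pics/side0.png');b=cv2.imread('pics/top0.png')
E
```

```text
side [[0.952, -0.307, -0.007], [-0.183, -0.549, -0.816], [0.247, 0.778, -0.578]] [ 0.22  -0.768  0.704] 504.70160737881895
top [[-0.011, -1.0, 0.011], [-0.999, 0.011, -0.04], [0.04, -0.011, -0.999]] [0.434 0.025 1.006] 402.9563007783306
{'time': 0.1, 'q': [0.967, 0.528, 1.434, -0.0, 1.181, -0.178], 'joint_velocities': [0.0, -0.002, -0.002, -0.001, 0.002, -0.0], 'joint_torque': [-0.0, -44.099, -17.715, 0.064, 0.053, -0.0], 'position': [0.258, 0.569, 0.23], 'tool_rot': [0.211, 0.977, -0.001, -0.0], 'ft_force': [0.142, -0.732, 0.31], 'moment': [-0.031, -0.059, -0.003], 'grip_force': 0.0, 'grip_width': 0.087}
```

View pics/side0.png

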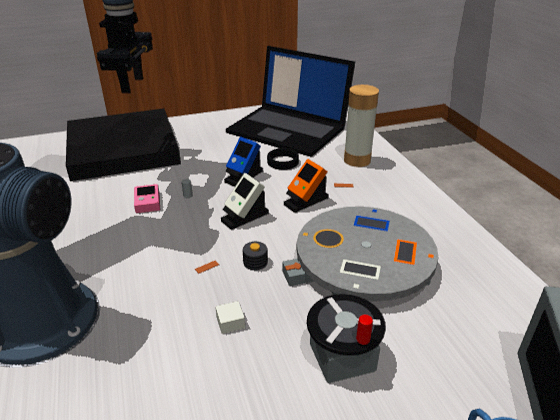

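View pics/top0.png

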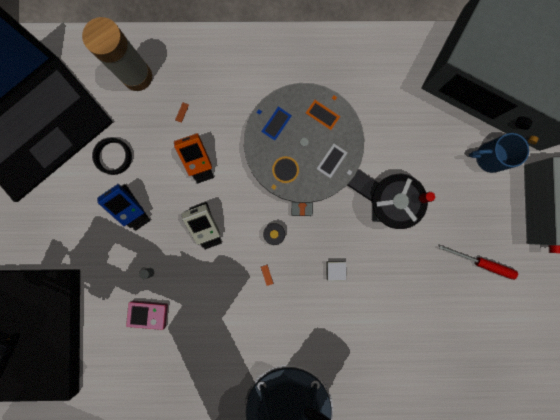

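The side picture shows the white device at (244,198), orange at (307,183) and blue at (243,158). It also shows the ref at (256,255) and the red handle at (365,330). In the top picture the table centre is at (304,142), the arrow block at (302,209), the wheel at (401,201), the handle at (430,197) and the ref at (274,233).

Look-alikes, by top pixel:
- Pink device (148,316): wrong colour.
- White cube (337,270): no window, not a device.
- Grey peg (147,272) and black ring (112,156): not the ref, which has ribs and a brass connector.
- Red screwdriver (497,268): not the handle, which sits on the wheel.
- Copper strips (182,112) and (267,275): not the arrow, which is on its block.

```bash
cat > m.py <<'E'
from h import *
def hsv(c): return cv2.cvtColor(c['image'],cv2.COLOR_RGB2HSV).astype(int)
def box(m,u0,u1,v0,v1):
    r=np.zeros_like(m);r[v0:v1,u0:u1]=1;return m&r
def table(c):
    P=pts(c); h=hsv(c)
    near=np.hypot(P[...,0]-.73,P[...,1])<.3
    m=near&(abs(P[...,2]-.05)<.012)
    n,l,s,ce=cv2.connectedComponentsWithStats(m.astype(np.uint8)); i=1+s[1:,4].argmax()
    p=P[l==i]; zz=np.median(p[:,2])
    (x,y),r=cv2.minEnclosingCircle(p[:,:2].astype(np.float32)); return x,y,r,zz
E
python3 - <<'E'
from m import *
for n,wb in(('top0',(60,240,130,260)),('side0',(200,340,120,240))):
    c=load(n);P=pts(c);h=hsv(c);H,S,V=h[...,0],h[...,1],h[...,2]
    print(n,'table',np.round(table(c),4))
    masks=dict(orange=(H>5)&(H<16)&(S>170)&(V>90),blue=(H>105)&(H<125)&(S>150)&(V>60),white=(S<60)&(V>120),red=((H<4)|(H>176))&(S>180)&(V>60))
    for k,m in masks.items():
        if k=='red':
            q=P[m&(P[...,2]>.09)&(P[...,2]<.17)&(P[...,0]<.8)]; 
            if len(q): print('red',len(q),q.min(0).round(3),q.max(0).round(3)); t=q[q[:,2]>q[:,2].max()-.006]; print(' top',np.round(cv2.minEnclosingCircle(t[:,:2].astype(np.float32)),4) if 0 else (cv2.minEnclosingCircle(t[:,:2].astype(np.float32))),t[:,2].mean())
            continue
        mm=box(m,*wb)&(P[...,2]>.02)&(P[...,2]<.16)
        nn,l,s,ce=cv2.connectedComponentsWithStats(mm.astype(np.uint8))
        if nn<2: continue
        i=1+s[1:,4].argmax(); q=P[l==i]; print(k,s[i],ce[i].round(1),q.mean(0).round(3),q.min(0).round(3),q.max(0).round(3))
        # face plane
        A=q
        for _ in range(3):
            mu=A.mean(0);w=np.linalg.svd(A-mu,full_matrices=False)[2];A=q[abs((q-mu)@w[2])<.004]
        print('   n',w[2].round(3),len(A))
        # face points in any colour
        f=box(np.ones_like(m),s[i][0]-2,s[i][0]+s[i][2]+2,s[i][1]-2,s[i][1]+s[i][3]+2)
    # bays
    x,y,r,z=table(c)
    on=(np.hypot(P[...,0]-x,P[...,1]-y)<.115)&(np.hypot(P[...,0]-x,P[...,1]-y)>.045)&(abs(P[...,2]-z)<.01)
    for k in('orange','blue','white'):
        m=masks[k]&on; nn,l,s,ce=cv2.connectedComponentsWithStats(cv2.dilate(m.astype(np.uint8),np.ones((3,3))));
        if nn<2: continue
        i=1+s[1:,4].argmax(); q=P[(l==i)&on]; ctr=(cv2.minAreaRect(q[:,:2].astype(np.float32))); print('bay',k,ctr,'ang',np.degrees(np.arctan2(ctr[0][1]-y,ctr[0][0]-x)).round(1),np.hypot(ctr[0][1]-y,ctr[0][0]-x).round(4))
    bl=(P[...,2]>.02)&(P[...,2]<.036)&(np.hypot(P[...,0]-x+.16,P[...,1]-y)<.05)
    q=P[bl]; 
    if len(q): print('block',len(q),q.min(0),q.max(0),cv2.minAreaRect(q[:,:2].astype(np.float32)))
    bl=(abs(P[...,2]-.04)<.008)&(np.hypot(P[...,0]-x+.22,P[...,1]-y-.07)<.06);q=P[bl]
    if len(q):print('ref',len(q),q[:,2].max(),cv2.minEnclosingCircle(q[:,:2].astype(np.float32)))
    bl=(abs(P[...,2]-.091)<.006)&(np.hypot(P[...,0]-x+.14,P[...,1]-y+.24)<.09);q=P[bl]
    if len(q):print('wheel',len(q),np.median(q[:,2]),cv2.minEnclosingCircle(q[:,:2].astype(np.float32)))
E
```

```text
top0 table [ 0.6523 -0.043   0.1451  0.0502]
orange [175 134  37  42 562] [193.2 155.5] [0.616 0.216 0.074] [0.576 0.18  0.038] [0.663 0.255 0.106]
   n [-0.661 -0.225  0.716] 503
blue [ 98 185  45  41 550] [120.9 206. ] [0.5   0.382 0.073] [0.457 0.343 0.037] [0.547 0.429 0.106]
   n [-0.573 -0.392  0.72 ] 491
white [182 210  37  35 363] [201.5 228.5] [0.446 0.198 0.07 ] [0.41  0.163 0.04 ] [0.488 0.235 0.108]
   n [-0.668 -0.231  0.707] 363
red 62 [ 0.502 -0.316  0.14 ] [ 0.517 -0.298  0.147]
 top ((0.5096137523651123, -0.30693191289901733), 0.009616346098482609) 0.14331863207028664
bay orange ((0.7183915376663208, -0.08921197801828384), (0.08016401529312134, 0.047064244747161865), 55.645057678222656) ang -34.9 0.0807
bay blue ((0.6978660821914673, 0.023077428340911865), (0.04617790877819061, 0.07920700311660767), 56.26108169555664) ang 55.4 0.0803
bay white ((0.606846034526825, -0.1091269999742508), (0.04648111015558243, 0.08160616457462311), 55.572139739990234) ang -124.5 0.0802
block 272 [ 0.47709988 -0.08191561  0.02045749] [ 0.51312667 -0.01381178  0.03512857] ((0.493820846080
[... 957 characters left out ...]
078975915908813), 55.4891357421875) ang -32.1 0.0805
bay blue ((0.6953521966934204, 0.025975368916988373), (0.05374791845679283, 0.07910051196813583), 54.31966781616211) ang 55.5 0.0833
bay white ((0.6488271951675415, -0.0427868515253067), (0.22879226505756378, 0.227547287940979), 68.6660385131836) ang -7.7 0.0007
block 362 [ 0.47328251 -0.08399645  0.02014692] [ 0.51329376 -0.01120982  0.0359797 ] ((0.49283018708229065, -0.04826832190155983), (0.0396995022892952, 0.07284055650234222), 2.220764398574829)
ref 359 0.04796278314205032 ((0.4313243627548218, 0.029971132054924965), 0.02805374749004841)
wheel 3366 0.09213237129616912 ((0.5023419260978699, -0.25816917419433594), 0.06503307819366455)
```

```bash
python3 - <<'E'
import cv2,numpy as np
a=cv2.resize(cv2.imread('pics/side0.png')[120:290,200:310],None,fx=4,fy=3.5);b=cv2.resize(cv2.imread('pics/side0.png')[280:380,290:400],None,fx=3.2,fy=5.95)
cv2.imwrite('pics/crop0.png',np.hstack([a,b[:a.shape[0]]]))
E
```

```text
(no output)
```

View pics/crop0.png

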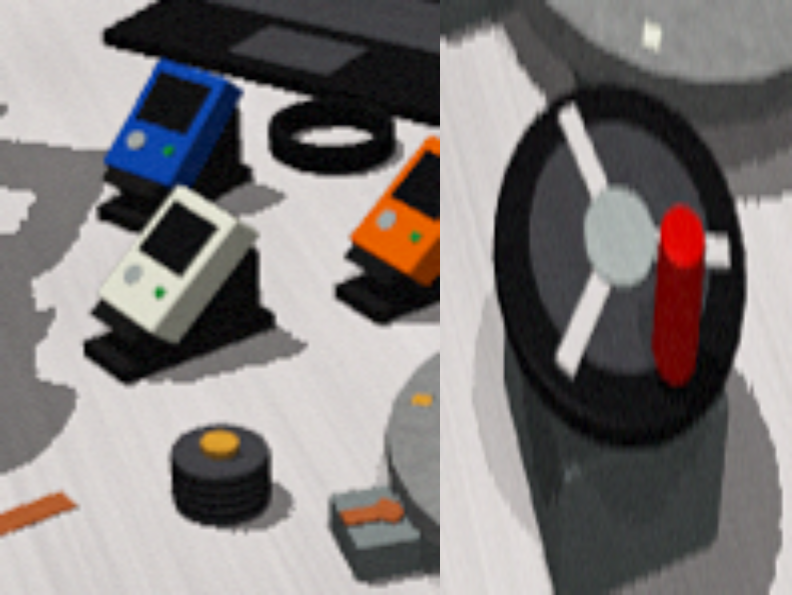

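The crop shows the upright ref with its brass connector and the three wanted devices on black rests. The copper arrow is on its block and the red handle is on the wheel, so the choices hold. Next I measure the mark direction and device poses more precisely.

```bash
cat >> m.py <<'E'
MK=dict(orange=lambda H,S,V:(H>5)&(H<16)&(S>170)&(V>60),blue=lambda H,S,V:(H>105)&(H<125)&(S>150)&(V>50),white=lambda H,S,V:(S<70)&(V>100))
def device(c,k,xy):
    """front face of the leaning device near xy: plane fit, rectangle in plane -> centre of box, x axis, z axis"""
    P=pts(c);h=hsv(c);m=MK[k](h[...,0],h[...,1],h[...,2])&(np.hypot(P[...,0]-xy[0],P[...,1]-xy[1])<.07)&(P[...,2]>.025)&(P[...,2]<.13)
    n,l,s,ce=cv2.connectedComponentsWithStats(m.astype(np.uint8));i=1+s[1:,4].argmax();q=P[l==i]
    best=None;rng=np.random.default_rng(0)
    for _ in range(300):
        a=q[rng.choice(len(q),3,False)];nn=np.cross(a[1]-a[0],a[2]-a[0]);nn/=np.linalg.norm(nn)+1e-12
        ok=abs((q-a[0])@nn)<.003
        if abs(abs(nn[2])-.707)<.1 and (best is None or ok.sum()>best.sum()):best=ok
    q=q[best];mu=q.mean(0);nn=np.linalg.svd(q-mu)[2][2];nn*=np.sign(nn[2])
    yh=np.cross([0,0,1.],nn);yh/=np.linalg.norm(yh);zz=np.cross(nn,yh)
    r=cv2.minAreaRect(np.c_[(q-mu)@yh,(q-mu)@zz].astype(np.float32))
    f=mu+yh*r[0][0]+zz*r[0][1]
    ang=(r[2]+45)%90-45; yr=yh*np.cos(np.radians(ang))+zz*np.sin(np.radians(ang))
    return f,f-nn*.013,nn,np.round(r[1],4),ang,np.degrees(np.arctan2(yr[1],yr[0]))
E
python3 - <<'E'
from m import *
for n in('top0','side0'):
    c=load(n)
    for k,xy in dict(white=(.446,.198),orange=(.616,.216),blue=(.5,.382)).items():
        r=device(c,k,xy);print(n,k,'centre',r[1].round(4),'n',r[2].round(3),'size',r[3],'ydir',round(r[5],1), 'n_az',np.degrees(np.arctan2(-r[2][1],-r[2][0])).round(1))
    P=pts(c);m=(abs(P[...,2]-.028)<.005)&(abs(P[...,1]+.047)<.04)&(P[...,0]<.508)&(P[...,0]>.46)
    q=P[m];print('block',cv2.minAreaRect(q[:,:2].astype(np.float32)))
    h=hsv(c);a=m&(h[...,1]>110)&(h[...,0]<18)&(h[...,2]>60);q=P[a];print('arrow',len(q),q.mean(0),np.linalg.svd(q[:,:2]-q[:,:2].mean(0))[2][0])
    # table disc via contour of ellipse edge in depth, hub
    x,y,r,z=table(c);t=(np.hypot(P[...,0]-x,P[...,1]-y)<.16)&(abs(P[...,2]-z)<.006);q=P[t]
    print('table mean',q.mean(0), 'span',[(q[:,i].max()+q[:,i].min())/2 for i in(0,1)])
    # knobs: bright disc at hub
    t=(np.hypot(P[...,0]-x,P[...,1]-y)<.02)&(h[...,2]>h[...,2][np.hypot(P[...,0]-x,P[...,1]-y)<.03].mean()+12);q=P[t];print('hub',len(q),q.mean(0) if len(q) else '')
E
```

```text
top0 white centre [0.4578 0.2018 0.064 ] n [-0.664 -0.23   0.712] size [0.0905 0.058 ] ydir -71.0 n_az 19.1
top0 orange centre [0.6216 0.2183 0.0631] n [-0.666 -0.231  0.709] size [0.0586 0.093 ] ydir -70.6 n_az 19.2
top0 blue centre [0.5047 0.3872 0.063 ] n [-0.578 -0.397  0.713] size [0.091  0.0574] ydir -56.3 n_az 34.5
block ((0.49206528067588806, -0.038412950932979584), (0.04904313012957573, 0.029511872678995132), 89.37519836425781)
arrow 71 [ 0.49336903 -0.03830415  0.0302178 ] [-9.99999926e-01  3.84941376e-04]
table mean [ 0.65121057 -0.04258064  0.05020614] span [np.float64(0.6516698768867055), np.float64(-0.04334749951318327)]
hub 52 [ 0.6523343  -0.04345196  0.05128283]
side0 white centre [0.4545 0.201  0.0639] n [-0.664 -0.242  0.708] size [0.0887 0.0614] ydir -70.3 n_az 20.0
side0 orange centre [0.6185 0.2186 0.0634] n [-0.66  -0.23   0.716] size [0.0892 0.0645] ydir -71.1 n_az 19.2
side0 blue centre [0.5025 0.3865 0.0637] n [-0.578 -0.411  0.705] size [0.0886 0.0636] ydir -55.5 n_az 35.4
block ((0.4907642900943756, -0.03864219784736633), (0.05387056618928909, 0.03437383100390434), 89.9859390258789)
arrow 73 [ 0.49127062 -0.03605023  0.03052581] [-0.99997568  0.00697405]
table mean [ 0.64361948 -0.05697584  0.05065287] span [np.float64(0.6495229162948847), np.float64(-0.042194763845811736)]
hub 42 [ 0.65051651 -0.03952962  0.05158891]
```

Request:
send_rows --increments '[0,0,0.107,2,-4,0,1,0,0,0.107,2,-4,0,1,0,0,0.106,2,-4,0,1,0,0,0.106,2,-4,0,1,0,0,0,2,-4,0,1,0,0,0,2,-4,0,1,0,0,0,2,-4,0,1,0,0,0,2,-4,0,1,0,0,0,2,-4,0,1,0,0,0,2,-4,0,1,0,0,0,2,-4,0,1,0,0,0,2,-4,0,1,0,0,0,1.1,-4,0,1,0,0,0,0,-4,0,1,0,0,0,0,-4,0,1,0,0,0,0,-4,0,1,0,0,0,0,-4,0,1,0,0,0,0,-4,0,1,0,0,0,0,-4,0,1,0,0,0,0,-4,0,1]' --newtons 20

```text
time: 1.77
position: [0.4921, -0.1999, 0.2303]
tool_rot: [0.0, 1.0, 0.0, -0.0]
ft_force: [1.3, 0.2, -0.5]
grip_width: 0.0874
grip_force: 0.0
```

Request:
send_rows --increments '[0,0,0,0.6,-3.6,0,1,0,0,0,0.6,-3.6,0,1,0,0,0,0.5,-3.5,0,1,0,0,0,0,0,-3,1,0,0,0,0,0,-3,1,0,0,0,0,0,-3,1,0,0,0,0,0,-2.9,1,0,0,0,0,0,0,1,0,0,0,0,0,0,0,0,0,0,0,0,0,0,0,0,0,0,0,0,0,0,0,0,0,0,0,0,0,0,0,0,0,0,0,0,0,0,0,0,0,0]' --newtons 20

```text
time: 2.93
position: [0.5103, -0.3054, 0.1128]
tool_rot: [-0.0, 1.0, -0.001, 0.001]
ft_force: [0.4, 0.2, 0.5]
grip_width: 0.0551
grip_force: 0.0
```

```bash
python3 - <<'E'
from m import *
shot('side','s1')
print(robot.get_obs()['ft_force'])
# 18 deg rows of clockwise circle from handle start
a0=np.arctan2(-.307+.258,.509-.504);th=a0-np.radians(np.arange(0,361,18))
p=50*np.c_[np.cos(th),np.sin(th)];print(np.degrees(a0));print((np.diff(p,axis=0)/10).round(2).tolist())
E
```

```text
[ 0.49424712 -0.1445836   0.43416491]
-84.17365797044421
[[-1.56, 0.09], [-1.46, 0.57], [-1.21, 0.99], [-0.85, 1.31], [-0.4, 1.51], [0.09, 1.56], [0.57, 1.46], [0.99, 1.21], [1.31, 0.85], [1.51, 0.4], [1.56, -0.09], [1.46, -0.57], [1.21, -0.99], [0.85, -1.31], [0.4, -1.51], [-0.09, -1.56], [-0.57, -1.46], [-0.99, -1.21], [-1.31, -0.85], [-1.51, -0.4]]
```

View pics/s1.png

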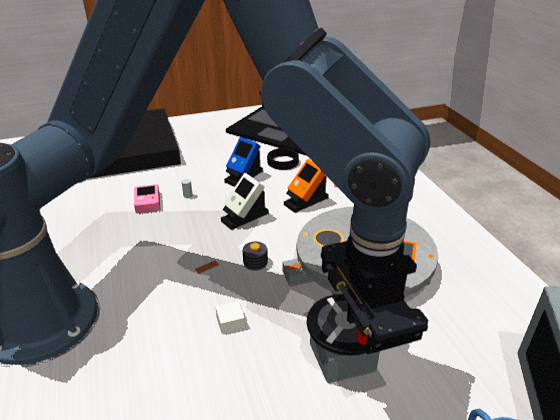

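The gripper straddles the handle at (362,335). I close the fingers fully.

Request:
send_rows --increments '[0,0,0,0,0,0,0,0,0,0,0,0,0,0,0,0,0,0,0,0,0,0,0,0,0,0,0,0,0,0,0,0,0,0,0,0,0,0,0,0,0,0,0,0,0,0,0,0,0,0,0,0,0,0,0,0,0,0,0,0,0,0,0,0,0,0,0,0,0,0]' --newtons 25

```text
time: 3.82
position: [0.5105, -0.308, 0.1117]
tool_rot: [-0.0, 1.0, -0.003, 0.001]
ft_force: [-0.3, -6.5, -3.3]
grip_width: 0.0212
grip_force: 25.0
```

Request:
send_rows --increments '[0,0,0,-1.56,0.09,0,0,0,0,0,-1.46,0.57,0,0,0,0,0,-1.21,0.99,0,0,0,0,0,-0.85,1.31,0,0,0,0,0,-0.4,1.51,0,0,0,0,0,0.09,1.56,0,0,0,0,0,0.57,1.46,0,0,0,0,0,0.99,1.21,0,0,0,0,0,1.31,0.85,0,0,0,0,0,1.51,0.4,0,0,0,0,0,1.56,-0.09,0,0,0,0,0,1.46,-0.57,0,0,0,0,0,1.21,-0.99,0,0,0,0,0,0.85,-1.31,0,0,0,0,0,0.4,-1.51,0,0,0,0,0,-0.09,-1.56,0,0,0,0,0,-0.57,-1.46,0,0,0,0,0,-0.99,-1.21,0,0,0,0,0,-1.31,-0.85,0,0,0,0,0,-1.51,-0.4,0,0]'

```text
time: 5.48
position: [0.5121, -0.3079, 0.1116]
tool_rot: [0.0, 1.0, -0.002, 0.003]
ft_force: [4.4, -0.4, -2.1]
grip_width: 0.0213
grip_force: 25.0
```

```bash
cat >> m.py <<'E'
def bays(c):
    P=pts(c);h=hsv(c);x,y=.6517,-.0433;d=np.hypot(P[...,0]-x,P[...,1]-y);on=(d<.115)&(d>.045)&(abs(P[...,2]-.05)<.01)
    for k in MK:
        m=MK[k](h[...,0],h[...,1],h[...,2])&on
        n,l,s,ce=cv2.connectedComponentsWithStats(cv2.dilate(m.astype(np.uint8),np.ones((3,3))))
        if n<2: continue
        i=1+s[1:,4].argmax();q=P[(l==i)&on];r=cv2.minAreaRect(q[:,:2].astype(np.float32))
        print('bay',k,np.round(r[0],4),np.round(r[1],3),round(r[2],1),'ang',np.degrees(np.arctan2(r[0][1]-y,r[0][0]-x)).round(1))
E
python3 - <<'E'
from m import *
o=robot.get_obs();print(o['time'],o['position'],o['ft_force'],o['grip_width']);bays(shot('top','t2'))
E
```

```text
5.4833 [ 0.51210647 -0.30792955  0.11164788] [ 4.42323219 -0.42849527 -2.14888663] 0.021276144515983614
bay orange [ 0.6666 -0.1221] [0.078 0.045] 10.8 ang -79.3
bay blue [ 0.7307 -0.0287] [0.044 0.079] 10.3 ang 10.5
bay white [ 0.6554 -0.0389] [0.217 0.229] 50.8 ang 50.3
```

Request:
send_rows --increments '[0,0,0,-1.56,0.09,0,0,0,0,0,-1.46,0.57,0,0,0,0,0,-1.21,0.99,0,0,0,0,0,-0.85,1.31,0,0,0,0,0,-0.4,1.51,0,0,0,0,0,0,0,0,0,0,0,0,0,0,0,0]'

```text
time: 6.12
position: [0.4548, -0.2593, 0.1116]
tool_rot: [-0.0, 1.0, 0.001, -0.0]
ft_force: [0.8, 2.4, 1.3]
grip_width: 0.0213
grip_force: 25.0
```

```bash
python3 - <<'E'
from m import *
for k in range(2):
  c=shot('top','t3_%d'%k);bays(c)
  P=pts(c);h=hsv(c)
  # rays at known heights: marks
  bx=(abs(P[...,2]-.028)<.004)&(abs(P[...,1]+.04)<.05)&(P[...,0]<.505)&(P[...,0]>.482)
  v,u=np.nonzero(bx)
  for vv in np.unique(v)[::2]: 
    uu=u[v==vv]; L=plane(c,uu.min()-.5,vv,.028);R=plane(c,uu.max()+.5,vv,.028);print(vv,((L+R)/2)[:2].round(4),round(L[1]-R[1],4))
  a=(h[...,1]>110)&(h[...,0]<18)&(h[...,2]>60)&(abs(P[...,1]+.04)<.03)&(P[...,0]<.53)&(P[...,0]>.46)
  v,u=np.nonzero(a);print('copper',[plane(c,u[v==w].mean(),w,.03)[:2].round(4).tolist() for w in np.unique(v)])
s=shot('side','s3');bays(s);P=pts(s)
E
python3 - <<'E'
import cv2
a=cv2.imread('pics/t3_1.png')[70:230,220:440];cv2.imwrite('pics/c3.png',cv2.resize(a,None,fx=3.6,fy=3.6,interpolation=cv2.INTER_CUBIC))
E
```

```text
bay orange [ 0.6494 -0.1232] [0.044 0.076] 89.0 ang -91.6
bay blue [ 0.7321 -0.0463] [0.075 0.044] 89.6 ang -2.1
bay white [ 0.6566 -0.0372] [0.214 0.229] 52.4 ang 51.4
204 [ 0.5042 -0.0385] 0.0511
206 [ 0.4993 -0.0384] 0.0511
208 [ 0.4945 -0.0371] 0.0487
210 [ 0.4896 -0.037 ] 0.0487
212 [ 0.4847 -0.037 ] 0.0486
copper [[0.5065, -0.0396], [0.5041, -0.0383], [0.5016, -0.0383], [0.4992, -0.0383], [0.4968, -0.037], [0.4943, -0.0382], [0.4919, -0.0382], [0.4895, -0.0381], [0.4871, -0.0381], [0.4846, -0.0381], [0.4822, -0.038], [0.4798, -0.038], [0.4773, -0.038]]
bay orange [ 0.6495 -0.1232] [0.044 0.077] 88.8 ang -91.6
bay blue [ 0.7324 -0.0462] [0.075 0.044] 89.3 ang -2.0
bay white [ 0.6565 -0.0373] [0.214 0.229] 52.4 ang 51.5
204 [ 0.5042 -0.0385] 0.0511
206 [ 0.4993 -0.0384] 0.0511
208 [ 0.4945 -0.0371] 0.0487
210 [ 0.4896 -0.037 ] 0.0487
212 [ 0.4847 -0.037 ] 0.0486
copper [[0.5065, -0.0384], [0.5041, -0.0383], [0.5016, -0.0383], [0.4992, -0.0383], [0.4968, -0.037], [0.4943, -0.0382], [0.4919, -0.0376], [0.4895, -0.0381], [0.4871, -0.0381], [0.4846, -0.0381], [0.4822, -0.038], [0.4798, -0.038], [0.4773, -0.038]]
bay orange [ 0.6485 -0.1208] [0.049 0.081] 87.9 ang -92.3
bay blue [ 0.73   -0.0428] [0.081 0.049] 87.7 ang 0.4
bay white [ 0.6887 -0.0597] [0.228 0.147] 65.9 ang -23.9
```

View pics/c3.png

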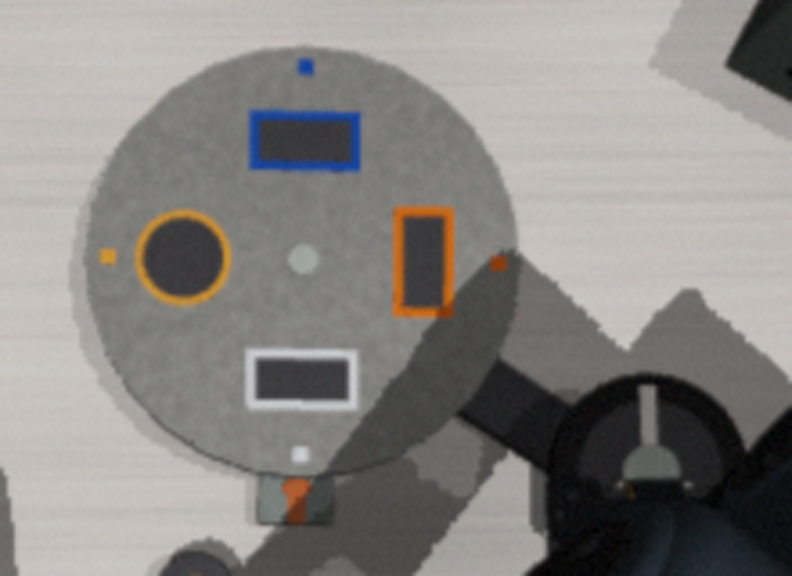

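The crop shows the white bay at (301,380) nearly in line with the arrow at (296,490), and the hub at (303,259). I compute the remaining angle from subpixel centroids.

```bash
cat > al.py <<'E'
from m import *
import sys
def cen(c,box,col,h):
    u0,u1,v0,v1=box;im=c['image'][v0:v1,u0:u1].astype(float);w=col(im);w=np.clip(w-np.percentile(w,60)-20,0,None)
    v,u=np.mgrid[v0:v1,u0:u1];return plane(c,(w*u).sum()/w.sum(),(w*v).sum()/w.sum(),h)[:2]
E
python3 - <<'E'
from al import *
c=load('t3_1')
f=lambda a,b,r:(int(220+a/3.6)-r,int(220+a/3.6)+r+2,int(70+b/3.6)-r,int(70+b/3.6)+r+2)
B=lambda i:i[...,2]-i[...,0]; W=lambda i:i.min(-1); O=lambda i:i[...,0]-i[...,2]
bd=cen(c,f(306,66,5),B,.05);wd=cen(c,f(300.5,454,4),W,.05);br=cen(c,f(107,257,5),O,.05);od=cen(c,f(498,264,5),O,.05);hub=cen(c,f(303,259,7),W,.051)
bb=cen(c,f(305,141,18),B,.05);wb=cen(c,f(301,380,17),W,.05);ob=cen(c,f(424,262,16),O,.05);rb=cen(c,f(183,258,15),O,.05)
for p in(bd,wd,br,od,hub,bb,wb,ob,rb):print(p.round(4))
A=lambda p:np.degrees(np.arctan2(p[1],p[0]))%360
print('dirs',A(wd-bd),A(wb-bb),A(br-od)+90,A(rb-ob)+90,'axis est',(wd+bd)/2,(br+od)/2,(wb+bb)/2,(rb+ob)/2)
ax=((wd+bd)/2+(wb+bb)/2+(rb+ob)/2)/3;ar=np.array([.49,-.0381]);print('mark',A(ar-ax))
E
```

```text
[ 0.7821 -0.0468]
[ 0.5222 -0.0397]
[0.6554 0.0864]
[ 0.6485 -0.1733]
[ 0.6519 -0.0436]
[ 0.7319 -0.0449]
[ 0.5717 -0.0407]
[ 0.6508 -0.1229]
[0.6536 0.0366]
dirs 178.452844776679 178.47648757380006 178.4788288940416 178.9844656184181 axis est [ 0.65216964 -0.0432491 ] [ 0.65196798 -0.04347227] [ 0.65179995 -0.04280216] [ 0.65222368 -0.04313718]
mark 178.24600959220584
```

Request:
send_rows --increments '[0,0,0,0,0.2,0,0,0,0,0,0,0,0,0,0,0,0,0,0,0,0]'

```text
time: 6.52
position: [0.4548, -0.2592, 0.1116]
tool_rot: [-0.0, 1.0, -0.001, -0.0]
ft_force: [-1.8, -1.2, 0.7]
grip_width: 0.0215
grip_force: 25.0
```

Request:
send_rows --increments '[0,0,0,0,0,0,1,0,0,0,0,0,0,1,0,0,0,0,0,0,1,0,0,0,0,0,0,1,0,0,0,0,0,0,1,0,0,0,0,0,0,1,0,0,0,0,0,0,1,0,0,0,0,0,3.2,1,0,0,0,0,0,3.2,1,0,0,0,0,0,3.2,1,0,0,0,0,0,3.2,1,0,0,0,0,4,0,1,0,0,0,0,4,0,1,0,0,0.085,0,4,0,1,0,0,0.085,0,4,0,1,0,0,0.085,0,4,0,1,0,0,0.084,0,4,0,1]'

```text
time: 7.93
position: [0.4544, -0.0166, 0.2397]
tool_rot: [-0.171, 0.985, -0.0, 0.0]
ft_force: [0.8, 0.0, 0.6]
grip_width: 0.0868
grip_force: 0.0
```

```bash
python3 - <<'E'
from m import *
o=robot.get_obs();print(o['time'],o['position'],o['tool_rot'],o['ft_force'],o['q'])
c=shot('top','t4');bays(c);r=device(c,'orange',(.616,.216));print(r[1],r[5])
E
```

```text
7.9333 [ 0.45444648 -0.01656038  0.23972684] [-1.70525836e-01  9.85353185e-01 -4.76045228e-05  1.96075050e-04] [0.7871394  0.00196297 0.5964679 ] [-2.83065475e-01  2.85624685e-01  1.83218421e+00  1.01405085e-04
  1.02338962e+00 -2.19664116e+00]
bay orange [ 0.6494 -0.1232] [0.044 0.077] 88.6 ang -91.7
bay blue [ 0.7324 -0.0462] [0.075 0.043] 89.6 ang -2.1
bay white [ 0.6638 -0.0455] [0.229 0.205] 79.8 ang -10.4
[0.62165615 0.21818346 0.06309186] -70.68300409031359
```

Request:
send_rows --increments '[0,0,0,0.14,3.67,0,1,0,0,0,0.14,3.67,0,1,0,0,0,0.14,3.67,0,1,0,0,0,0.14,3.67,0,1,0,0,0,0.14,3.67,0,1,0,0,0,0.14,3.67,0,1,0,0,0,0,0,-3,1,0,0,0,0,0,-3,1,0,0,0,0,0,-3,1,0,0,0,0,0,0,1,0,0,0,0,0,0,1]'

```text
time: 8.9
position: [0.4622, 0.2016, 0.1485]
tool_rot: [-0.169, 0.986, -0.0, -0.002]
ft_force: [-0.4, 0.1, 0.3]
grip_width: 0.0872
grip_force: 0.0
```

```bash
python3 - <<'E'
from m import *
o=robot.get_obs();print(o['time'],o['position'],o['ft_force'])
c=shot('side','s5')
cv2.imwrite('pics/c5.png',cv2.resize(c['image'][100:260,150:350,::-1],None,fx=3.6,fy=3.6))
E
```

```text
8.9 [0.46222974 0.20157961 0.14854348] [-0.39641256  0.06914715  0.34785585]
```

View pics/c5.png

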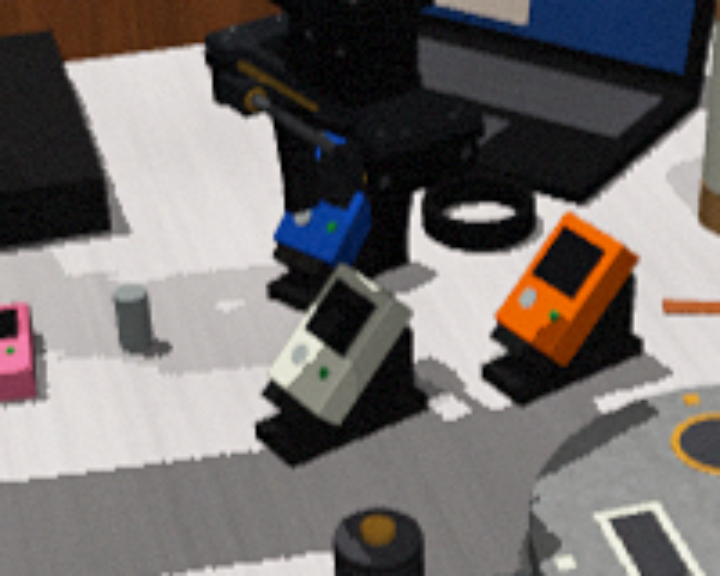

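The open gripper straddles the white device at (335,345). I descend and close.

Request:
send_rows --increments '[0,0,0,0,0.15,-2,1,0,0,0,0,0,-2,1,0,0,0,0,0,-2,1,0,0,0,0,0,-1.4,1,0,0,0,0,0,-1.4,1,0,0,0,0,0,0,1,0,0,0,0,0,0,0,0,0,0,0,0,0,0,0,0,0,0,0,0,0,0,0,0,0,0,0,0,0,0,0,0,0,0,0,0,0,0,0,0,0,0,0,0,0,0,0,0,0,0,0,0,0,0,0,0,0,0,0,0,0,0,0]' --newtons 30

```text
time: 10.2
position: [0.4638, 0.2036, 0.0624]
tool_rot: [-0.169, 0.986, 0.0, 0.001]
ft_force: [0.6, 0.4, 5.3]
grip_width: 0.0603
grip_force: 30.0
```

Request:
send_rows --increments '[0,0,0,0,0,2,0,0,0,0,0,0,3.5,0,0,0,0,0,0,4,0,0,0,0,0,0,4,0,0,0,-0.0925,0.97,-2.04,0,0,0,0,-0.0925,0.97,-2.04,0,0,0,0,-0.0925,0.97,-2.04,0,0,0,0,-0.0925,0.97,-2.04,0,0,-0.0033,-0.1122,0,0.97,-2.04,0,0,-0.0033,-0.1122,0,0.97,-2.04,0,0,-0.0033,-0.1122,0,0.97,-2.04,0,0,-0.0033,-0.1122,0,0.97,-2.04,0,0,-0.0033,-0.1122,0,0.97,-2.04,0,0,-0.0033,-0.1122,0,0.97,-2.04,0,0,-0.0033,-0.1122,0,0.97,-2.04,0,0,0,0,0,0.97,-2.04,0,0,0,0,0,0,0,0,0,0,0,0,0,0,0,0]'

```text
time: 11.7
position: [0.5633, 0.0154, 0.1982]
tool_rot: [0.007, 0.962, 0.019, 0.272]
ft_force: [-1.1, 0.6, -2.0]
grip_width: 0.0598
grip_force: 30.0
```

```bash
cat >> m.py <<'E'
def tilt():
    from scipy.spatial.transform import Rotation as Ro
    o=robot.get_obs();R=Ro.from_quat(o['tool_rot']).as_matrix();z=R[:,2]
    print('t',round(o['time'],2),'pos',o['position'].round(4) if hasattr(o['position'],'round') else o['position'],'toolz',z.round(3),'tilt',np.degrees(np.arctan2(np.hypot(z[0],z[1]),-z[2])).round(1),'yaz',np.degrees(np.arctan2(R[1,1],R[0,1])).round(1),'f',np.round(o['ft_force'],1))
E
python3 - <<'E'
from m import *
tilt();c=shot('side','s6')
cv2.imwrite('pics/c6.png',cv2.resize(c['image'][140:320,180:440,::-1],None,fx=3,fy=3))
E
```

```text
t 11.7 pos [0.5633 0.0154 0.1982] toolz [ 0.524  0.033 -0.851] tilt 31.7 yaz 89.9 f [-1.1  0.6 -2. ]
```

View pics/c6.png

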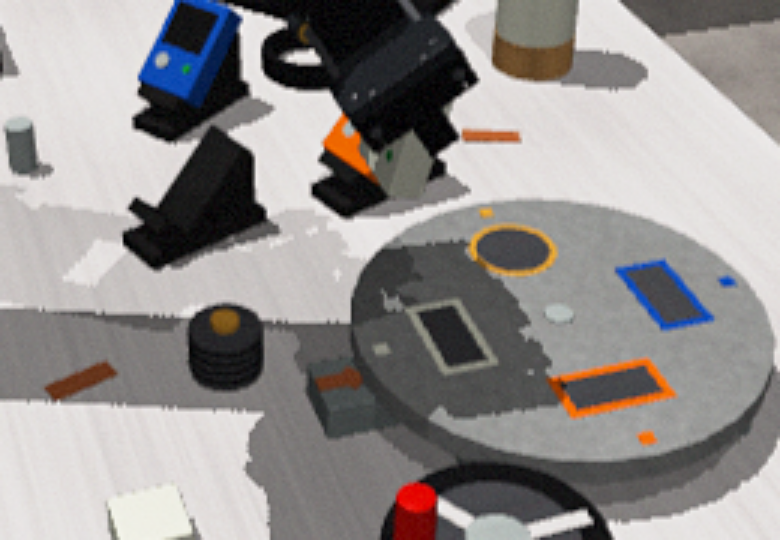

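White is held by its sides, roughly upright. Its rest is empty and the bay at (452,338) is clear. Some rotation was lost to speed limits, so I need a helper that gives the remaining rotation and shift.

```bash
cat >> m.py <<'E'
def togo(p,phi,t,n=8):
    """remaining rotvec and shift (cm) to TCP p, forward azimuth phi deg, tilt t deg from down"""
    from scipy.spatial.transform import Rotation as Ro
    o=robot.get_obs();f,t=np.radians(phi),np.radians(t)
    z=np.array([np.cos(f)*np.sin(t),np.sin(f)*np.sin(t),-np.cos(t)]);y=np.array([-np.sin(f),np.cos(f),0]);x=np.cross(y,z)
    best=min((Ro.from_matrix(np.c_[s*x,s*y,z])*Ro.from_quat(o['tool_rot']).inv() for s in(1,-1)),key=lambda r:r.magnitude()).as_rotvec()
    s=(np.array(p)-o['position'])*100
    print('rot',best.round(3),'shift',s.round(2),'| per row /%d'%n,(best/n).round(4),(s/n).round(3))
E
python3 -c "
from m import *
togo((.5796,-.0410,.16),-1.7,45,6)
print(robot.get_obs()['joint_velocities'])"
```

```text
rot [-0.044 -0.234 -0.033] shift [ 1.69 -5.72 -3.8 ] | per row /6 [-0.0073 -0.039  -0.0055] [ 0.282 -0.954 -0.634]
[ 0.01779545 -0.00692106  0.01502655  0.00050377  0.00322677 -0.00189383]
```

Request:
send_rows --increments '[-0.0073,-0.039,-0.0055,0.28,-0.95,-0.63,0,-0.0073,-0.039,-0.0055,0.28,-0.95,-0.63,0,-0.0073,-0.039,-0.0055,0.28,-0.95,-0.63,0,-0.0073,-0.039,-0.0055,0.28,-0.95,-0.63,0,-0.0073,-0.039,-0.0055,0.28,-0.95,-0.63,0,-0.0073,-0.039,-0.0055,0.28,-0.95,-0.63,0,0,0,0,0,0,0,0,0,0,0,0,0,0,0,0,0,0,0,0,0,0]'

```text
time: 12.5
position: [0.606, -0.0205, 0.2174]
tool_rot: [0.021, 0.943, -0.012, 0.331]
ft_force: [-1.1, -0.4, -2.6]
grip_width: 0.06
grip_force: 30.0
```

```bash
cat >> m.py <<'E'
def held(c,k,xy,zlo=.06,zhi=.24):
    """planes of the held device's colour: print front-face normal and extents"""
    P=pts(c);h=hsv(c);m=MK[k](h[...,0],h[...,1],h[...,2])&(np.hypot(P[...,0]-xy[0],P[...,1]-xy[1])<.06)&(P[...,2]>zlo)&(P[...,2]<zhi)
    n,l,s,ce=cv2.connectedComponentsWithStats(m.astype(np.uint8));i=1+s[1:,4].argmax();q=P[l==i]
    print('held',k,len(q),'min',q.min(0).round(4),'max',q.max(0).round(4),'mean',q.mean(0).round(4),'pix',ce[i].round(0));return q
E
python3 - <<'E'
from m import *
tilt();togo((.5796,-.0410,.16),-1.7,45,6);c=shot('side','s7');q=held(c,'white',(.58,-.04))
c2=shot('top','t7');held(c2,'white',(.58,-.04))
cv2.imwrite('pics/c7.png',cv2.resize(c['image'][140:320,180:440,::-1],None,fx=3,fy=3))
E
```

```text
t 12.5 pos [ 0.606  -0.0205  0.2174] toolz [ 0.623 -0.037 -0.781] tilt 38.6 yaz 87.3 f [-1.1 -0.4 -2.6]
rot [ 0.005 -0.111  0.019] shift [-2.64 -2.05 -5.74] | per row /6 [ 0.0008 -0.0185  0.0031] [-0.44  -0.342 -0.956]
held white 236 min [ 0.578  -0.0515  0.1687] max [ 0.6051 -0.018   0.2205] mean [ 0.5902 -0.0478  0.1904] pix [346. 194.]Traceback (most recent call last):
  File "<stdin>", line 3, in <module>
  File "m.py", line 51, in held
    n,l,s,ce=cv2.connectedComponentsWithStats(m.astype(np.uint8));i=1+s[1:,4].argmax();q=P[l==i]
                                                                      ~~~~~~~~~~~~~~^^
ValueError: attempt to get argmax of an empty sequence
```

```bash
python3 -c "
from m import *
print(np.round(robot.get_obs()['q'],3))"
```

```text
[-0.29   0.397  2.009  1.093  0.161 -2.854]
```

The pose is wrist-limited: q5 is near 0 and q6 is at its end. So I take white back to its rest and regrasp it with the hand tilted −30°, which lets me place at about +15°.

```bash
python3 -c "
from m import *
togo((.4638,.2036,.22),19.5,0,14)"
```

```text
rot [-0.09   0.672  0.371] shift [-14.19  22.41   0.29] | per row /14 [-0.0064  0.048   0.0265] [-1.014  1.601  0.021]
```

Request:
send_rows --increments '[-0.0064,0.048,0.0265,-1.01,1.6,0,0,-0.0064,0.048,0.0265,-1.01,1.6,0,0,-0.0064,0.048,0.0265,-1.01,1.6,0,0,-0.0064,0.048,0.0265,-1.01,1.6,0,0,-0.0064,0.048,0.0265,-1.01,1.6,0,0,-0.0064,0.048,0.0265,-1.01,1.6,0,0,-0.0064,0.048,0.0265,-1.01,1.6,0,0,-0.0064,0.048,0.0265,-1.01,1.6,0,0,-0.0064,0.048,0.0265,-1.01,1.6,0,0,-0.0064,0.048,0.0265,-1.01,1.6,0,0,-0.0064,0.048,0.0265,-1.01,1.6,0,0,-0.0064,0.048,0.0265,-1.01,1.6,0,0,-0.0064,0.048,0.0265,-1.01,1.6,0,0,-0.0064,0.048,0.0265,-1.01,1.6,0,0,0,0,0,0,0,0,0,0,0,0,0,0,0,0,0,0,0,0,0,0,0]'

```text
time: 14.02
position: [0.478, 0.1869, 0.2174]
tool_rot: [-0.154, 0.988, 0.004, 0.03]
ft_force: [-0.6, 0.3, -3.7]
grip_width: 0.0598
grip_force: 30.0
```

```bash
python3 -c "
from m import *
tilt();togo((.4638,.2036,.09),19.5,0,6);print(np.round(robot.get_obs()['q'],3))"
```

```text
t 14.02 pos [0.478  0.1869 0.2174] toolz [ 0.059  0.018 -0.998] tilt 3.5 yaz 107.7 f [-0.6  0.3 -3.7]
rot [-0.019  0.058  0.031] shift [ -1.42   1.67 -12.74] | per row /6 [-0.0031  0.0097  0.0052] [-0.236  0.279 -2.123]
[ 0.149  0.373  1.768  0.011  0.94  -1.737]
```

Request:
send_rows --increments '[-0.005,0.015,0.008,-0.36,0.42,-1,0,-0.005,0.015,0.008,-0.36,0.42,-1,0,-0.005,0.015,0.008,-0.36,0.42,-1,0,-0.005,0.015,0.008,-0.36,0.42,-1,0,0,0,0,0,0,-2.5,0,0,0,0,0,0,-2.5,0,0,0,0,0,0,0,0,0,0,0,0,0,0,0,0,0,0,0,0,0,0]'

```text
time: 14.77
position: [0.4641, 0.2042, 0.1278]
tool_rot: [-0.17, 0.985, -0.0, -0.001]
ft_force: [0.5, 0.2, -2.7]
grip_width: 0.0598
grip_force: 30.0
```

```bash
python3 -c "
from m import *
tilt();togo((.4638,.2036,.064),19.5,0,6)"
```

```text
t 14.77 pos [0.4641 0.2042 0.1278] toolz [-0.002 -0.001 -1.   ] tilt 0.1 yaz 109.6 f [ 0.5  0.2 -2.7]
rot [ 0.001 -0.002 -0.001] shift [-0.03 -0.06 -6.38] | per row /6 [ 0.0001 -0.0003 -0.0002] [-0.004 -0.01  -1.063]
```

Request:
send_rows --increments '[0,0,0,0,0,-2,0,0,0,0,0,0,-2,0,0,0,0,0,0,-1.2,0,0,0,0,0,0,-0.7,0,0,0,0,0,0,-0.4,0,0,0,0,0,0,0,0,0,0,0,0,0,0,0,0,0,0,0,0,0,1,0,0,0,0,0,0,1,0,0,0,0,0,0,1,0,0,0,0,0,0,1,0,0,0,0,0,0,1,0,0,0,0,0,0,1,0,0,0,0,0,0,1]'

```text
time: 15.93
position: [0.4638, 0.204, 0.0647]
tool_rot: [-0.17, 0.985, -0.0, -0.001]
ft_force: [-0.2, -0.3, -1.0]
grip_width: 0.0863
grip_force: 0.0
```

Request:
send_rows --increments '[-0.0292,0.0823,0,-0.1,-0.03,0,1,-0.0292,0.0823,0,-0.1,-0.03,0,1,-0.0292,0.0823,0,-0.1,-0.03,0,1,-0.0292,0.0823,0,-0.1,-0.03,0,1,-0.0292,0.0823,0,-0.1,-0.03,0,1,-0.0292,0.0823,0,-0.1,-0.03,0,1,0,0,0,0,0,0,1,0,0,0,0,0,0,1]'

```text
time: 16.6
position: [0.4579, 0.2023, 0.0636]
tool_rot: [-0.164, 0.952, -0.044, -0.256]
ft_force: [-0.4, 0.4, -0.6]
grip_width: 0.0872
grip_force: 0.0
```

```bash
python3 - <<'E'
from m import *
tilt();togo((.4575,.2019,.0615),19.5,-30,3)
c=shot('side','s8')
cv2.imwrite('pics/c8.png',cv2.resize(c['image'][120:300,150:410,::-1],None,fx=3,fy=3))
E
```

```text
t 16.6 pos [0.4579 0.2023 0.0636] toolz [-0.473 -0.168 -0.865] tilt 30.1 yaz 109.5 f [-0.4  0.4 -0.6]
rot [ 0.    -0.002 -0.001] shift [-0.04 -0.04 -0.21] | per row /3 [ 0.0001 -0.0006 -0.0002] [-0.015 -0.013 -0.071]
```

View pics/c8.png

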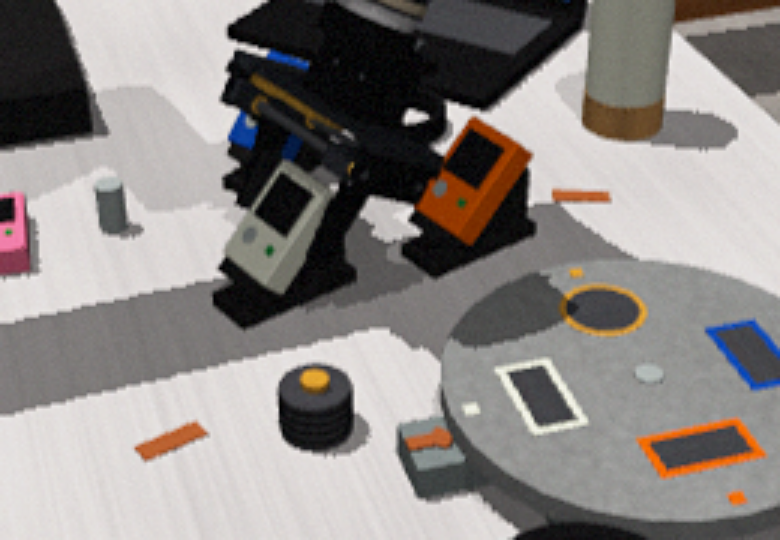

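White is back on its rest at (280,230) with the tilted jaws around it. I grip and lift.

Request:
send_rows --increments '[0,0,0,0,0,-0.15,0,0,0,0,0,0,0,0,0,0,0,0,0,0,0,0,0,0,0,0,0,0,0,0,0,0,0,0,0,0,0,0,0,0,0,0,0,0,0,0,0,0,0,0,0,0,0,0,0,0,0,0,0,0,0,0,0,0,0,0,0,0,2,0,0,0,0,0,0,3,0,0,0,0,0,0,3,0,0,0,0,0,0,3,0,0,0,0,0,0,3,0,0,0,0,0,0,0,0]' --newtons 30

```text
time: 17.9
position: [0.4605, 0.2032, 0.2075]
tool_rot: [-0.164, 0.953, -0.044, -0.251]
ft_force: [0.9, -0.1, -2.4]
grip_width: 0.0601
grip_force: 30.0
```

```bash
python3 -c "
from m import *
gp=np.array([.5718,-.0408,.105]);t=np.radians(15);f=np.radians(-1.7)
p=gp+.011*np.array([np.sin(t)*np.cos(f),np.sin(t)*np.sin(f),-np.cos(t)]);print(p)
tilt();togo((p[0],p[1],.2),-1.7,15,16);print(np.round(robot.get_obs()['q'],3))"
```

```text
[ 0.57464576 -0.04088446  0.09437482]
t 17.9 pos [0.4605 0.2032 0.2075] toolz [-0.465 -0.166 -0.87 ] tilt 29.5 yaz 109.5 f [ 0.9 -0.1 -2.4]
rot [ 0.122 -0.772 -0.352] shift [ 11.41 -24.41  -0.75] | per row /16 [ 0.0076 -0.0483 -0.022 ] [ 0.713 -1.525 -0.047]
[ 0.227  0.63   1.424 -0.057  1.6   -1.671]
```

Request:
send_rows --increments '[0.0076,-0.0483,-0.022,0.71,-1.52,0,0,0.0076,-0.0483,-0.022,0.71,-1.52,0,0,0.0076,-0.0483,-0.022,0.71,-1.52,0,0,0.0076,-0.0483,-0.022,0.71,-1.52,0,0,0.0076,-0.0483,-0.022,0.71,-1.52,0,0,0.0076,-0.0483,-0.022,0.71,-1.52,0,0,0.0076,-0.0483,-0.022,0.71,-1.52,0,0,0.0076,-0.0483,-0.022,0.71,-1.52,0,0,0.0076,-0.0483,-0.022,0.71,-1.52,0,0,0.0076,-0.0483,-0.022,0.71,-1.52,0,0,0.0076,-0.0483,-0.022,0.71,-1.52,0,0,0.0076,-0.0483,-0.022,0.71,-1.52,0,0,0.0076,-0.0483,-0.022,0.71,-1.52,0,0,0.0076,-0.0483,-0.022,0.71,-1.52,0,0,0.0076,-0.0483,-0.022,0.71,-1.52,0,0,0.0076,-0.0483,-0.022,0.71,-1.52,0,0,0,0,0,0,0,0,0,0,0,0,0,0,0,0,0,0,0,0,0,0,0,0,0,0,0,0,0,0]'

```text
time: 19.57
position: [0.571, -0.0401, 0.2026]
tool_rot: [0.014, 0.992, -0.001, 0.125]
ft_force: [0.3, 0.2, -2.6]
grip_width: 0.0598
grip_force: 30.0
```

```bash
python3 - <<'E'
from m import *
tilt();togo((.5746,-.0409,.115),-1.7,15,5);print(np.round(robot.get_obs()['q'],3));c=shot('side','s9');held(c,'white',(.575,-.04),.08,.26)
cv2.imwrite('pics/c9.png',cv2.resize(c['image'][120:300,250:450,::-1],None,fx=3,fy=3))
E
```

```text
t 19.57 pos [ 0.571  -0.0401  0.2026] toolz [ 0.248 -0.006 -0.969] tilt 14.3 yaz 88.4 f [ 0.3  0.2 -2.6]
rot [-0.001 -0.011 -0.001] shift [ 0.36 -0.08 -8.76] | per row /5 [-0.0003 -0.0023 -0.0002] [ 0.072 -0.016 -1.753]
[-0.301  0.413  1.784  0.104  0.706 -1.915]
held white 195 min [ 0.5536 -0.077   0.1572] max [ 0.5789 -0.0611  0.2099] mean [ 0.5639 -0.0683  0.1774] pix [337. 208.]
```

View pics/c9.png

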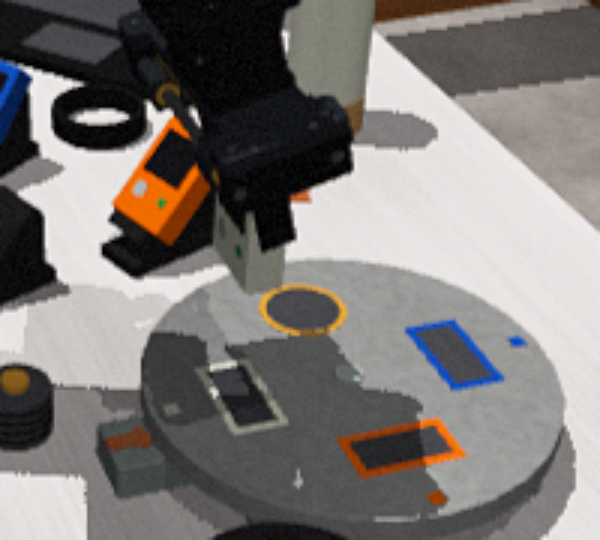

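Request:
send_rows --increments '[0,-0.006,0,0.18,-0.04,-2.5,0,0,-0.006,0,0.18,-0.04,-2.5,0,0,0,0,0,0,-2,0,0,0,0,0,0,-1.5,0,0,0,0,0,0,-0.6,0,0,0,0,0,0,-0.3,0,0,0,0,0,0,0,0,0,0,0,0,0,0,0]'

```text
time: 20.28
position: [0.5757, -0.0417, 0.1099]
tool_rot: [0.015, 0.991, -0.002, 0.132]
ft_force: [0.6, -0.2, -1.2]
grip_width: 0.0601
grip_force: 30.0
```

```bash
python3 - <<'E'
from m import *
tilt();togo((.5746,-.0409,.0965),-1.7,15,5);c=shot('side','s10');held(c,'white',(.575,-.04),.06,.15);P=pts(c)
cv2.imwrite('pics/c10.png',cv2.resize(c['image'][170:300,270:450,::-1],None,fx=4,fy=4))
E
```

```text
t 20.28 pos [ 0.5757 -0.0417  0.1099] toolz [ 0.262 -0.007 -0.965] tilt 15.2 yaz 88.3 f [ 0.6 -0.2 -1.2]
rot [-0.     0.004 -0.   ] shift [-0.11  0.08 -1.34] | per row /5 [-0.0001  0.0008 -0.0001] [-0.022  0.016 -0.269]
held white 150 min [ 0.5592 -0.0739  0.0654] max [ 0.5827 -0.0662  0.1151] mean [ 0.5691 -0.07    0.0843] pix [337. 248.]
```

Request:
send_rows --increments '[0,0,0,-0.1,0.05,-0.3,0,0,0,0,0,0,-0.3,0,0,0,0,0,0,-0.3,0,0,0,0,0,0,-0.2,0,0,0,0,0,0,0,0,0,0,0,0,0,0,0]'

```text
time: 20.83
position: [0.5738, -0.0413, 0.0979]
tool_rot: [0.015, 0.991, -0.001, 0.131]
ft_force: [-0.2, -0.6, -1.6]
grip_width: 0.0597
grip_force: 30.0
```

Request:
send_rows --increments '[0,0,0,0,0,-0.15,0,0,0,0,0,0,-0.1,0,0,0,0,0,0,0,0,0,0,0,0,0,0,0]'

```text
time: 21.17
position: [0.5741, -0.0414, 0.0974]
tool_rot: [0.015, 0.991, -0.002, 0.133]
ft_force: [-4.2, 0.5, 11.8]
grip_width: 0.0602
grip_force: 30.0
```

Request:
send_rows --increments '[0,0,0,0,0,0.08,0,0,0,0,0,0,0,0.75,0,0,0,0,0,0,0.8,0,0,0,0,0,0,0.9,0,0,0,0,0,0,1,0,0,0,0,0,0,1,0,0,0,0,0,0,1,0,0,0,0,0,0,1,0,0,0,0,0,0,1,0,0,0,-0.3,0,1.2,1,0,0,0,-0.6,0,2.4,1,0,0,0,-0.9,0,3.5,1,0,0,0,-0.9,0,3.5,1,0,0,0,-0.9,0,3.5,1,0,0,0,0,0,0,1,0,0,0,0,0,0,1]'

```text
time: 22.5
position: [0.5387, -0.0416, 0.2408]
tool_rot: [0.015, 0.991, -0.003, 0.135]
ft_force: [-0.7, -0.1, -0.4]
grip_width: 0.0871
grip_force: 0.0
```

```bash
cat >> m.py <<'E'
def stood(c,k,xy,z0=.06,z1=.145):
    P=pts(c);d=(np.hypot(P[...,0]-xy[0],P[...,1]-xy[1])<.06)&(P[...,2]>z0)&(P[...,2]<z1);q=P[d]
    t=q[q[:,2]>q[:,2].max()-.012];r=cv2.minAreaRect(t[:,:2].astype(np.float32));print('stood',k,len(q),'zmax',q[:,2].max().round(4),'top rect',np.round(r[0],4),np.round(r[1],4),round(r[2],1),'all mid',((q.min(0)+q.max(0))/2).round(4),'span',np.ptp(q,axis=0).round(4))
E
python3 - <<'E'
from m import *
tilt();c=shot('side','s11');stood(c,'w',(.572,-.041));c2=shot('top','t11');stood(c2,'w',(.572,-.041));bays(c2)
cv2.imwrite('pics/c11.png',cv2.resize(np.hstack([c['image'][150:310,240:450,::-1],c2['image'][100:260,240:400,::-1]]),None,fx=2.1,fy=2.1))
togo((.455,-.259,.24),0,0,8)
for k,xy in dict(orange=(.616,.216),blue=(.5,.382)).items():
  for cc in(c,c2):
    r=device(cc,k,xy);print(k,r[1].round(4),r[3],r[5])
E
```

```text
t 22.5 pos [ 0.5387 -0.0416  0.2408] toolz [ 0.267 -0.009 -0.964] tilt 15.5 yaz 88.3 f [-0.7 -0.1 -0.4]
stood w 970 zmax 0.1442 top rect [ 0.5699 -0.0408] [0.0632 0.026 ] 88.0 all mid [ 0.5697 -0.0412  0.1022] span [0.0283 0.0639 0.084 ]
stood w 34 zmax 0.1423 top rect [ 0.5839 -0.0413] [0.0033 0.0569] 0.1 all mid [ 0.5839 -0.0405  0.1027] span [0.0033 0.0583 0.0792]
bay orange [ 0.6496 -0.1229] [0.044 0.076] 89.2 ang -91.5
bay blue [ 0.7324 -0.0462] [0.075 0.043] 89.4 ang -2.1
bay white [ 0.6904 -0.0379] [0.151 0.229] 7.9 ang 7.9
rot [0.003 0.264 0.03 ] shift [ -8.23 -21.79   0.25] | per row /8 [0.0004 0.033  0.0037] [-1.029 -2.724  0.032]
orange [0.6129 0.2174 0.0574] [0.0718 0.0635] -70.87246647234575
orange [0.6218 0.2182 0.0628] [0.0939 0.0578] -70.9664041392121
blue [0.5018 0.3872 0.0638] [0.0896 0.0612] -56.41287901489762
blue [0.5052 0.3866 0.063 ] [0.0925 0.0581] -55.52762350676618
```

View pics/c11.png

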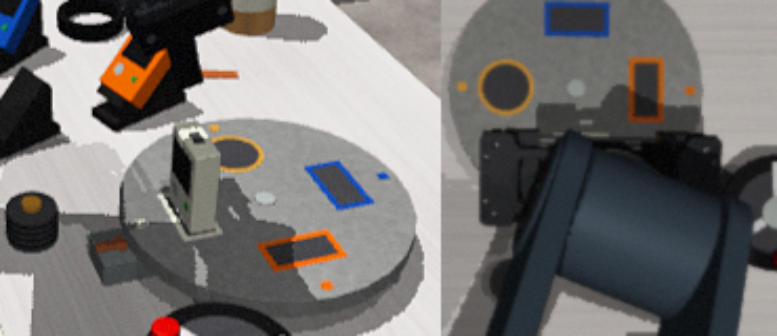

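White stands upright in its bay, in the left view at (195,180), centred within about 1 mm. Now back to the handle.

Request:
send_rows --increments '[0,0.033,0.004,-1.03,-2.72,0.03,1,0,0.033,0.004,-1.03,-2.72,0.03,1,0,0.033,0.004,-1.03,-2.72,0.03,1,0,0.033,0.004,-1.03,-2.72,0.03,1,0,0.033,0.004,-1.03,-2.72,0.03,1,0,0.033,0.004,-1.03,-2.72,0.03,1,0,0.033,0.004,-1.03,-2.72,0.03,1,0,0.033,0.004,-1.03,-2.72,0.03,1,0,0,0,0,0,0,1,0,0,0,0,0,0,1]'

```text
time: 23.43
position: [0.4549, -0.2597, 0.2379]
tool_rot: [-0.0, 1.0, -0.0, -0.001]
ft_force: [-0.4, 0.1, -0.3]
grip_width: 0.0874
grip_force: 0.0
```

```bash
python3 - <<'E'
from m import *
tilt();togo((.4548,-.2592,.1116),0,0,1)
a0=np.arctan2(-.2592+.258,.4548-.5045);print(np.degrees(a0));th=a0-np.radians(np.arange(0,361,18))
p=50*np.c_[np.cos(th),np.sin(th)];print((np.diff(p,axis=0)/10).round(2).tolist())
E
```

```text
t 23.43 pos [ 0.4549 -0.2597  0.2379] toolz [-0.002 -0.    -1.   ] tilt 0.1 yaz 90.0 f [-0.4  0.1 -0.3]
rot [ 0.    -0.002 -0.   ] shift [-1.000e-02  5.000e-02 -1.263e+01] | per row /1 [ 0.     -0.0025 -0.    ] [-9.0000e-03  4.7000e-02 -1.2626e+01]
-178.616869631972
[[0.21, 1.55], [0.68, 1.41], [1.08, 1.13], [1.38, 0.74], [1.54, 0.28], [1.55, -0.21], [1.41, -0.68], [1.13, -1.08], [0.74, -1.38], [0.28, -1.54], [-0.21, -1.55], [-0.68, -1.41], [-1.08, -1.13], [-1.38, -0.74], [-1.54, -0.28], [-1.55, 0.21], [-1.41, 0.68], [-1.13, 1.08], [-0.74, 1.38], [-0.28, 1.54]]
```

Request:
send_rows --increments '[0,0,0,0,0.05,-3.5,1,0,0,0,0,0,-3.5,1,0,0,0,0,0,-3.2,1,0,0,0,0,0,-2.4,1,0,0,0,0,0,0,0,0,0,0,0,0,0,0,0,0,0,0,0,0,0,0,0,0,0,0,0,0,0,0,0,0,0,0,0,0,0,0,0,0,0,0,0,0,0,0,0,0,0,0,0,0,0,0,0,0,0,0,0,0,0,0,0,0,0,0,0,0,0,0,0,0,0,0,0,0,0,0,0,0,0,0,0,0,0,0,0,0,0,0,0,0,0,0,0,0,0,0]' --newtons 25

```text
time: 24.93
position: [0.4556, -0.2586, 0.1139]
tool_rot: [-0.001, 1.0, -0.002, 0.0]
ft_force: [-0.2, -0.0, 0.5]
grip_width: 0.0212
grip_force: 25.0
```

Request:
send_rows --increments '[0,0,0,0.21,1.55,0,0,0,0,0,0.68,1.41,0,0,0,0,0,1.08,1.13,0,0,0,0,0,1.38,0.74,0,0,0,0,0,1.54,0.28,0,0,0,0,0,1.55,-0.21,0,0,0,0,0,1.41,-0.68,0,0,0,0,0,1.13,-1.08,0,0,0,0,0,0.74,-1.38,0,0,0,0,0,0.28,-1.54,0,0,0,0,0,-0.21,-1.55,0,0,0,0,0,-0.68,-1.41,0,0,0,0,0,-1.08,-1.13,0,0,0,0,0,-1.38,-0.74,0,0,0,0,0,-1.54,-0.28,0,0,0,0,0,-1.55,0.21,0,0,0,0,0,-1.41,0.68,0,0,0,0,0,-1.13,1.08,0,0,0,0,0,-0.74,1.38,0,0,0,0,0,-0.28,1.54,0,0]'

```text
time: 26.6
position: [0.4555, -0.261, 0.114]
tool_rot: [-0.001, 1.0, -0.004, 0.002]
ft_force: [5.8, -3.3, -5.5]
grip_width: 0.0212
grip_force: 25.0
```

Request:
send_rows --increments '[0,0,0,0.21,1.55,0,0,0,0,0,0.68,1.41,0,0,0,0,0,1.08,1.13,0,0,0,0,0,1.38,0.74,0,0,0,0,0,1.54,0.28,0,0,0,0,0,1.55,-0.21,0,0,0,0,0,1.41,-0.68,0,0,0,0,0,1.13,-1.08,0,0,0,0,0,0.74,-1.38,0,0,0,0,0,0.28,-1.54,0,0,0,0,0,-0.21,-1.55,0,0,0,0,0,-0.68,-1.41,0,0,0,0,0,-1.08,-1.13,0,0,0,0,0,-1.38,-0.74,0,0,0,0,0,-1.54,-0.28,0,0,0,0,0,-1.55,0.21,0,0,0,0,0,-1.41,0.68,0,0,0,0,0,-1.13,1.08,0,0,0,0,0,-0.74,1.38,0,0,0,0,0,-0.28,1.54,0,0]'

```text
time: 28.27
position: [0.4555, -0.2614, 0.114]
tool_rot: [-0.001, 1.0, -0.004, 0.002]
ft_force: [7.0, -2.0, -5.7]
grip_width: 0.0213
grip_force: 25.0
```

Request:
send_rows --increments '[0,0,0,0,0,0,0,0,0,0,0,0,0,0,0,0,0,0,0,0,0]'

```text
time: 28.52
position: [0.4555, -0.2592, 0.1139]
tool_rot: [-0.001, 1.0, -0.002, 0.001]
ft_force: [4.5, 2.9, -0.8]
grip_width: 0.0213
grip_force: 25.0
```

```bash
python3 - <<'E'
from m import *
tilt();c=shot('top','t12');bays(c);stood(c,'w',(.654,.037));c=shot('side','s12');stood(c,'w',(.654,.037))
E
```

```text
t 28.52 pos [ 0.4555 -0.2592  0.1139] toolz [ 0.002 -0.004 -1.   ] tilt 0.3 yaz 90.1 f [ 4.5  2.9 -0.8]
bay orange [ 0.572  -0.0405] [0.077 0.044] 88.8 ang 178.0
bay blue [ 0.6496 -0.1231] [0.044 0.077] 88.3 ang -91.5
bay white [ 0.6568 -0.0366] [0.212 0.23 ] 53.5 ang 53.0
stood w 405 zmax 0.1444 top rect [0.6532 0.0351] [0.0239 0.0585] 89.4 all mid [0.653  0.0359 0.1024] span [0.0592 0.0261 0.0841]
stood w 587 zmax 0.1426 top rect [0.6617 0.0326] [0.0402 0.0279] 4.5 all mid [0.6612 0.0332 0.1013] span [0.0422 0.0286 0.0826]
```

Orange bay is at the mark, (0.572, −0.0405), and white is still upright at the quarter position. I release the handle and go to orange.

Request:
send_rows --increments '[0,0,0,0,0,0,1,0,0,0,0,0,0,1,0,0,0,0,0,0,1,0,0,0,0,0,0,1,0,0,0,0,0,0,1,0,0,0,0,0,0,1,0,0,0,0,0,0,1,0,0,0,0,0,3.2,1,0,0,0,0,0,3.2,1,0,0,0,0,0,3.2,1,0,0,0,0,0,3.2,1,0,0,0,0,0,0,1]'

```text
time: 29.62
position: [0.4586, -0.2609, 0.248]
tool_rot: [-0.002, 1.0, -0.006, 0.005]
ft_force: [0.1, -0.6, 0.0]
grip_width: 0.0855
grip_force: 0.0
```

```bash
python3 - <<'E'
from m import *
tilt();togo((.6215,.2188,.22),19.2,-30,18)
E
```

```text
t 29.62 pos [ 0.4586 -0.2609  0.248 ] toolz [ 0.01  -0.012 -1.   ] tilt 0.9 yaz 90.2 f [ 0.1 -0.6  0. ]
rot [-0.079  0.53   0.321] shift [16.29 47.97 -2.8 ] | per row /18 [-0.0044  0.0294  0.0178] [ 0.905  2.665 -0.156]
```

Request:
send_rows --increments '[-0.0044,0.0294,0.0178,0.9,2.66,0,1,-0.0044,0.0294,0.0178,0.9,2.66,0,1,-0.0044,0.0294,0.0178,0.9,2.66,0,1,-0.0044,0.0294,0.0178,0.9,2.66,0,1,-0.0044,0.0294,0.0178,0.9,2.66,0,1,-0.0044,0.0294,0.0178,0.9,2.66,0,1,-0.0044,0.0294,0.0178,0.9,2.66,0,1,-0.0044,0.0294,0.0178,0.9,2.66,0,1,-0.0044,0.0294,0.0178,0.9,2.66,0,1,-0.0044,0.0294,0.0178,0.9,2.66,0,1,-0.0044,0.0294,0.0178,0.9,2.66,0,1,-0.0044,0.0294,0.0178,0.9,2.66,0,1,-0.0044,0.0294,0.0178,0.9,2.66,0,1,-0.0044,0.0294,0.0178,0.9,2.66,0,1,-0.0044,0.0294,0.0178,0.9,2.66,0,1,-0.0044,0.0294,0.0178,0.9,2.66,0,1,-0.0044,0.0294,0.0178,0.9,2.66,0,1,-0.0044,0.0294,0.0178,0.9,2.66,0,1,0,0,0,0,0,0,1,0,0,0,0,0,0,1]'

```text
time: 31.28
position: [0.6172, 0.2219, 0.2397]
tool_rot: [-0.161, 0.951, -0.04, -0.261]
ft_force: [0.1, -0.2, -0.7]
grip_width: 0.0869
grip_force: 0.0
```

```bash
python3 - <<'E'
from m import *
tilt();togo((.6215,.2188,.13),19.2,-30,5)
E
```

```text
t 31.28 pos [0.6172 0.2219 0.2397] toolz [-0.484 -0.161 -0.86 ] tilt 30.6 yaz 109.1 f [ 0.1 -0.2 -0.7]
rot [-0.003 -0.013  0.002] shift [  0.43  -0.31 -10.97] | per row /5 [-0.0006 -0.0025  0.0005] [ 0.086 -0.063 -2.194]
```

Request:
send_rows --increments '[-0.0006,-0.0025,0,0.09,-0.06,-2.2,1,-0.0006,-0.0025,0,0.09,-0.06,-2.2,1,-0.0006,-0.0025,0,0.09,-0.06,-2.2,1,-0.0006,-0.0025,0,0.09,-0.06,-2.2,1,-0.0006,-0.0025,0,0.09,-0.06,-2.2,1,0,0,0,0,0,0,1,0,0,0,0,0,0,1]'

```text
time: 31.87
position: [0.6209, 0.2159, 0.1311]
tool_rot: [-0.158, 0.953, -0.042, -0.256]
ft_force: [0.7, 0.5, 0.2]
grip_width: 0.0868
grip_force: 0.0
```

```bash
python3 - <<'E'
from m import *
tilt();togo((.6215,.2188,.062),19.2,-30,5)
E
```

```text
t 31.87 pos [0.6209 0.2159 0.1311] toolz [-0.475 -0.162 -0.865] tilt 30.1 yaz 108.8 f [0.7 0.5 0.2]
rot [ 0.001 -0.002  0.007] shift [ 0.06  0.29 -6.91] | per row /5 [ 0.0001 -0.0004  0.0014] [ 0.012  0.058 -1.382]
```

Request:
send_rows --increments '[0,0,0.004,0,0.2,-2,1,0,0,0.003,0,0.05,-2,1,0,0,0,0,0,-1.5,1,0,0,0,0,0,-1.1,1,0,0,0,0,0,-0.4,1,0,0,0,0,0,0,0,0,0,0,0,0,0,0,0,0,0,0,0,0,0,0,0,0,0,0,0,0,0,0,0,0,0,0,0,0,0,0,0,0,0,0,0,0,0,0,0,0,0,0,0,0,0,0,0,0,0,0,0,0,0,0,0]' --newtons 30

```text
time: 33.03
position: [0.6225, 0.2201, 0.0627]
tool_rot: [-0.162, 0.953, -0.043, -0.254]
ft_force: [0.7, 0.2, 5.0]
grip_width: 0.0596
grip_force: 29.9
```

Request:
send_rows --increments '[0,0,0,0,0,2,0,0,0,0,0,0,3,0,0,0,0,0,0,3,0,0,0,0,0,0,3,0,0,0,0,0,0,3,0,0,0,0,0,0,2,0,0,0,0,0,0,0,0,0,0,0,0,0,0,0]'

```text
time: 33.7
position: [0.6224, 0.22, 0.2219]
tool_rot: [-0.162, 0.953, -0.043, -0.253]
ft_force: [0.4, 1.0, -2.9]
grip_width: 0.06
grip_force: 29.9
```

```bash
python3 - <<'E'
from m import *
tilt();togo((.5746,-.0409,.22),-1.7,15,18);c=shot('side','s13');held(c,'orange',(.62,.21),.1,.3)
E
```

```text
t 33.7 pos [0.6224 0.22   0.2219] toolz [-0.468 -0.164 -0.868] tilt 29.8 yaz 109.3 f [ 0.4  1.  -2.9]
rot [ 0.12  -0.776 -0.348] shift [ -4.78 -26.09  -0.19] | per row /18 [ 0.0067 -0.0431 -0.0193] [-0.266 -1.45  -0.01 ]
held orange 633 min [0.5716 0.177  0.1867] max [0.6473 0.2628 0.264 ] mean [0.6063 0.2087 0.223 ] pix [306. 122.]
```

Request:
send_rows --increments '[0.0067,-0.0431,-0.0193,-0.27,-1.45,0,0,0.0067,-0.0431,-0.0193,-0.27,-1.45,0,0,0.0067,-0.0431,-0.0193,-0.27,-1.45,0,0,0.0067,-0.0431,-0.0193,-0.27,-1.45,0,0,0.0067,-0.0431,-0.0193,-0.27,-1.45,0,0,0.0067,-0.0431,-0.0193,-0.27,-1.45,0,0,0.0067,-0.0431,-0.0193,-0.27,-1.45,0,0,0.0067,-0.0431,-0.0193,-0.27,-1.45,0,0,0.0067,-0.0431,-0.0193,-0.27,-1.45,0,0,0.0067,-0.0431,-0.0193,-0.27,-1.45,0,0,0.0067,-0.0431,-0.0193,-0.27,-1.45,0,0,0.0067,-0.0431,-0.0193,-0.27,-1.45,0,0,0.0067,-0.0431,-0.0193,-0.27,-1.45,0,0,0.0067,-0.0431,-0.0193,-0.27,-1.45,0,0,0.0067,-0.0431,-0.0193,-0.27,-1.45,0,0,0.0067,-0.0431,-0.0193,-0.27,-1.45,0,0,0.0067,-0.0431,-0.0193,-0.27,-1.45,0,0,0.0067,-0.0431,-0.0193,-0.27,-1.45,0,0,0,0,0,0,0,0,0,0,0,0,0,0,0,0]'

```text
time: 35.42
position: [0.5711, -0.0411, 0.2194]
tool_rot: [0.016, 0.992, -0.001, 0.126]
ft_force: [-0.0, -0.4, -1.4]
grip_width: 0.0598
grip_force: 29.9
```

```bash
python3 - <<'E'
from m import *
tilt();togo((.5746,-.0409,.115),-1.7,15,5);c=shot('side','s14');held(c,'orange',(.575,-.04),.08,.26)
E
```

```text
t 35.42 pos [ 0.5711 -0.0411  0.2194] toolz [ 0.25  -0.006 -0.968] tilt 14.5 yaz 88.2 f [-0.  -0.4 -1.4]
rot [-0.002 -0.009  0.001] shift [  0.35   0.02 -10.44] | per row /5 [-0.0005 -0.0018  0.0003] [ 0.069  0.005 -2.087]
held orange 382 min [ 0.5514 -0.0798  0.176 ] max [ 0.5767 -0.0122  0.2348] mean [ 0.5584 -0.0571  0.1972] pix [333. 197.]
```

Request:
send_rows --increments '[0,-0.005,0,0.25,0,-2.6,0,0,-0.004,0,0.2,0,-2.6,0,0,0,0,0,0,-2.5,0,0,0,0,0,0,-2,0,0,0,0,0,0,-1,0,0,0,0,0,0,-0.5,0,0,0,0,0,0,0,0,0,0,0,0,0,0,0]'

```text
time: 36.13
position: [0.5787, -0.0409, 0.1103]
tool_rot: [0.014, 0.991, -0.002, 0.134]
ft_force: [-0.3, -0.2, -2.4]
grip_width: 0.0597
grip_force: 29.9
```

```bash
python3 - <<'E'
from m import *
tilt();togo((.5760,-.0409,.0975),-1.7,15,5);c=shot('side','s15');q=held(c,'orange',(.575,-.04),.06,.18)
for lo in(.06,.08,.1,.12):
  a=q[(q[:,2]>lo)&(q[:,2]<lo+.02)]
  if len(a):print(lo,a[:,0].min().round(4),a[:,0].max().round(4),a[:,1].min().round(4))
E
```

```text
t 36.13 pos [ 0.5787 -0.0409  0.1103] toolz [ 0.266 -0.007 -0.964] tilt 15.4 yaz 88.4 f [-0.3 -0.2 -2.4]
rot [-0.     0.007 -0.001] shift [-0.27 -0.   -1.28] | per row /5 [-0.      0.0015 -0.0002] [-0.055 -0.    -0.255]
held orange 278 min [ 0.5594 -0.0791  0.0661] max [ 0.5846 -0.0128  0.118 ] mean [ 0.5669 -0.0592  0.0849] pix [334. 245.]
0.06 0.5602 0.5846 -0.0715
0.08 0.5595 0.5844 -0.073
0.1 0.5594 0.5796 -0.0791
```

Request:
send_rows --increments '[0,0,0,-0.2,0.05,-0.3,0,0,0,0,0,0,-0.3,0,0,0,0,0,0,-0.3,0,0,0,0,0,0,-0.2,0,0,0,0,0,0,-0.15,0,0,0,0,0,0,0,0,0,0,0,0,0,0,0]'

```text
time: 36.77
position: [0.5759, -0.0406, 0.0973]
tool_rot: [0.015, 0.991, -0.002, 0.134]
ft_force: [-0.2, -0.2, -2.0]
grip_width: 0.0599
grip_force: 29.9
```

Request:
send_rows --increments '[0,0,0,0,0,-0.1,0,0,0,0,0,0,0,0,0,0,0,0,0,0,0]'

```text
time: 37.02
position: [0.5761, -0.0406, 0.0971]
tool_rot: [0.014, 0.991, -0.002, 0.134]
ft_force: [-1.2, 0.5, 5.7]
grip_width: 0.0599
grip_force: 29.9
```

Contact. I release and retreat.

Request:
send_rows --increments '[0,0,0,0,0,0,0.75,0,0,0,0,0,0,0.8,0,0,0,0,0,0,0.9,0,0,0,0,0,0,1,0,0,0,0,0,0,1,0,0,0,0,0,0,1,0,0,0,0,0,0,1,0,0,0,0,0,0,1,0,0,0,-0.3,0,1.2,1,0,0,0,-0.6,0,2.4,1,0,0,0,-0.9,0,3.5,1,0,0,0,-0.9,0,3.5,1,0,0,0,-0.9,0,3.5,1,0,0,0,0,0,0,1,0,0,0,0,0,0,1]'

```text
time: 38.27
position: [0.5407, -0.0409, 0.2407]
tool_rot: [0.014, 0.991, -0.003, 0.137]
ft_force: [-0.5, 1.3, -0.6]
grip_width: 0.0866
grip_force: 0.0
```

```bash
python3 - <<'E'
from m import *
tilt();c=shot('side','s16');stood(c,'o',(.572,-.041));stood(c,'w',(.654,.037))
cv2.imwrite('pics/c16.png',cv2.resize(c['image'][150:310,240:450,::-1],None,fx=3,fy=3))
togo((.4555,-.259,.24),0,0,8)
E
```

```text
t 38.27 pos [ 0.5407 -0.0409  0.2407] toolz [ 0.271 -0.009 -0.963] tilt 15.7 yaz 88.3 f [-0.5  1.3 -0.6]
stood o 961 zmax 0.1446 top rect [ 0.5706 -0.0413] [0.0632 0.0269] 88.0 all mid [ 0.5701 -0.0408  0.1023] span [0.0279 0.0639 0.0845]
stood w 1037 zmax 0.1432 top rect [0.6496 0.0348] [0.0604 0.0304] 2.4 all mid [0.6503 0.0349 0.1017] span [0.0621 0.0309 0.083 ]
rot [0.004 0.27  0.029] shift [ -8.43 -21.84   0.13] | per row /8 [0.0005 0.0338 0.0036] [-1.054 -2.73   0.016]
```

View pics/c16.png

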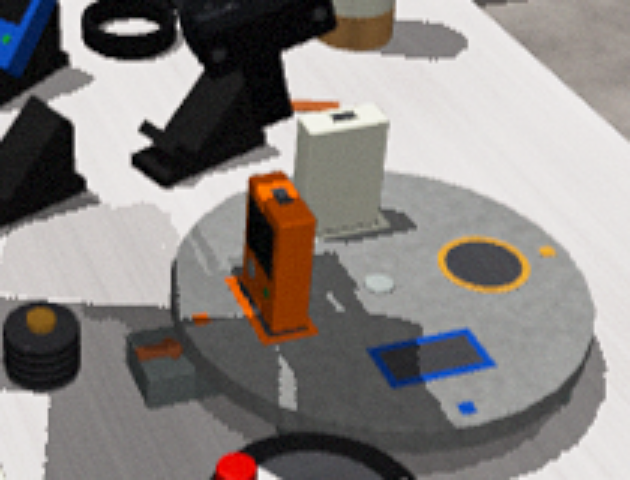

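Orange stands upright in its bay at (280,260), with white at (340,170). Next come the two turns to blue.

Request:
send_rows --increments '[0,0.034,0.004,-1.05,-2.73,0.02,1,0,0.034,0.004,-1.05,-2.73,0.02,1,0,0.034,0.004,-1.05,-2.73,0.02,1,0,0.034,0.004,-1.05,-2.73,0.02,1,0,0.034,0.004,-1.05,-2.73,0.02,1,0,0.034,0.004,-1.05,-2.73,0.02,1,0,0.034,0.004,-1.05,-2.73,0.02,1,0,0.034,0.003,-1.05,-2.73,0.02,1,0,0,0,0,0,0,1,0,0,0,0,0,0,1]'

```text
time: 39.15
position: [0.4552, -0.2597, 0.2371]
tool_rot: [0.0, 1.0, -0.0, -0.003]
ft_force: [0.0, 0.9, -0.6]
grip_width: 0.087
grip_force: 0.0
```

```bash
python3 - <<'E'
from m import *
tilt();togo((.4553,-.2590,.113),0,0,1)
E
```

```text
t 39.15 pos [ 0.4552 -0.2597  0.2371] toolz [-0.006 -0.    -1.   ] tilt 0.4 yaz 90.0 f [ 0.   0.9 -0.6]
rot [ 0.    -0.006  0.001] shift [ 1.000e-02  7.000e-02 -1.241e+01] | per row /1 [ 0.0004 -0.0061  0.0005] [ 6.000e-03  7.500e-02 -1.241e+01]
```

Request:
send_rows --increments '[0,-0.004,0,0,0.06,-3.5,1,0,0,0,0,0,-3.5,1,0,0,0,0,0,-3.2,1,0,0,0,0,0,-2.3,1,0,0,0,0,0,0,0,0,0,0,0,0,0,0,0,0,0,0,0,0,0,0,0,0,0,0,0,0,0,0,0,0,0,0,0,0,0,0,0,0,0,0,0,0,0,0,0,0,0,0,0,0,0,0,0,0,0,0,0,0,0,0,0,0,0,0,0,0,0,0,0,0,0,0,0,0,0,0,0,0,0,0,0,0,0,0,0,0,0,0,0,0,0,0,0,0,0,0]' --newtons 25

```text
time: 40.65
position: [0.456, -0.2586, 0.114]
tool_rot: [-0.001, 1.0, -0.002, 0.0]
ft_force: [0.1, -1.5, 1.0]
grip_width: 0.0212
grip_force: 25.0
```

Request:
send_rows --increments '[0,0,0,0.21,1.55,0,0,0,0,0,0.68,1.41,0,0,0,0,0,1.08,1.13,0,0,0,0,0,1.38,0.74,0,0,0,0,0,1.54,0.28,0,0,0,0,0,1.55,-0.21,0,0,0,0,0,1.41,-0.68,0,0,0,0,0,1.13,-1.08,0,0,0,0,0,0.74,-1.38,0,0,0,0,0,0.28,-1.54,0,0,0,0,0,-0.21,-1.55,0,0,0,0,0,-0.68,-1.41,0,0,0,0,0,-1.08,-1.13,0,0,0,0,0,-1.38,-0.74,0,0,0,0,0,-1.54,-0.28,0,0,0,0,0,-1.55,0.21,0,0,0,0,0,-1.41,0.68,0,0,0,0,0,-1.13,1.08,0,0,0,0,0,-0.74,1.38,0,0,0,0,0,-0.28,1.54,0,0]'

```text
time: 42.32
position: [0.4559, -0.261, 0.1141]
tool_rot: [-0.0, 1.0, -0.004, 0.002]
ft_force: [5.0, -3.3, -4.5]
grip_width: 0.0209
grip_force: 25.0
```

Request:
send_rows --increments '[0,0,0,0.21,1.55,0,0,0,0,0,0.68,1.41,0,0,0,0,0,1.08,1.13,0,0,0,0,0,1.38,0.74,0,0,0,0,0,1.54,0.28,0,0,0,0,0,1.55,-0.21,0,0,0,0,0,1.41,-0.68,0,0,0,0,0,1.13,-1.08,0,0,0,0,0,0.74,-1.38,0,0,0,0,0,0.28,-1.54,0,0,0,0,0,-0.21,-1.55,0,0,0,0,0,-0.68,-1.41,0,0,0,0,0,-1.08,-1.13,0,0,0,0,0,-1.38,-0.74,0,0,0,0,0,-1.54,-0.28,0,0,0,0,0,-1.55,0.21,0,0,0,0,0,-1.41,0.68,0,0,0,0,0,-1.13,1.08,0,0,0,0,0,-0.74,1.38,0,0,0,0,0,-0.28,1.54,0,0]'

```text
time: 43.98
position: [0.4559, -0.2614, 0.1141]
tool_rot: [-0.0, 1.0, -0.004, 0.002]
ft_force: [6.8, -2.2, -5.5]
grip_width: 0.021
grip_force: 25.0
```

Request:
send_rows --increments '[0,0,0,0,0,0,0,0,0,0,0,0,0,0,0,0,0,0,0,0,0]'

```text
time: 44.23
position: [0.4558, -0.2592, 0.114]
tool_rot: [-0.001, 1.0, -0.002, 0.001]
ft_force: [3.4, 2.0, -0.3]
grip_width: 0.0212
grip_force: 25.0
```

```bash
python3 - <<'E'
from m import *
tilt();c=shot('top','t17');bays(c);stood(c,'o',(.654,.037));stood(c,'w',(.732,-.045))
E
```

```text
t 44.23 pos [ 0.4558 -0.2592  0.114 ] toolz [ 0.002 -0.004 -1.   ] tilt 0.3 yaz 90.1 f [ 3.4  2.  -0.3]
bay orange [0.6541 0.0375] [0.043 0.078] 89.3 ang 88.3
bay blue [ 0.5718 -0.0409] [0.077 0.044] 87.1 ang 178.3
bay white [ 0.6567 -0.0361] [0.212 0.23 ] 54.6 ang 54.9
stood o 410 zmax 0.1438 top rect [0.6549 0.0347] [0.0257 0.06  ] 86.9 all mid [0.6546 0.0344 0.1024] span [0.0609 0.0277 0.0828]
stood w 607 zmax 0.1447 top rect [ 0.7303 -0.0445] [0.0589 0.0264] 87.7 all mid [ 0.7299 -0.0447  0.1028] span [0.0277 0.06   0.084 ]
```

Blue bay is at the mark. I release and go to blue.

Request:
send_rows --increments '[0,0,0,0,0,0,1,0,0,0,0,0,0,1,0,0,0,0,0,0,1,0,0,0,0,0,0,1,0,0,0,0,0,0,1,0,0,0,0,0,0,1,0,0,0,0,0,0,1,0,0,0,0,0,3.2,1,0,0,0,0,0,3.2,1,0,0,0,0,0,3.2,1,0,0,0,0,0,3.2,1,0,0,0,0,0,0,1,0,0,0,0,0,0,1]'

```text
time: 45.37
position: [0.4569, -0.2592, 0.244]
tool_rot: [-0.001, 1.0, -0.003, 0.002]
ft_force: [-0.8, -0.5, -0.8]
grip_width: 0.0863
grip_force: 0.0
```

```bash
python3 - <<'E'
from m import *
tilt();togo((.5048,.3878,.22),34.3,-30,20)
E
```

```text
t 45.37 pos [ 0.4569 -0.2592  0.244 ] toolz [ 0.004 -0.007 -1.   ] tilt 0.4 yaz 90.1 f [-0.8 -0.5 -0.8]
rot [-0.152  0.513  0.58 ] shift [ 4.79 64.7  -2.4 ] | per row /20 [-0.0076  0.0257  0.029 ] [ 0.24   3.235 -0.12 ]
```

Request:
send_rows --increments '[-0.0076,0.0257,0.029,0.24,3.23,0,1,-0.0076,0.0257,0.029,0.24,3.23,0,1,-0.0076,0.0257,0.029,0.24,3.23,0,1,-0.0076,0.0257,0.029,0.24,3.23,0,1,-0.0076,0.0257,0.029,0.24,3.23,0,1,-0.0076,0.0257,0.029,0.24,3.23,0,1,-0.0076,0.0257,0.029,0.24,3.23,0,1,-0.0076,0.0257,0.029,0.24,3.23,0,1,-0.0076,0.0257,0.029,0.24,3.23,0,1,-0.0076,0.0257,0.029,0.24,3.23,0,1,-0.0076,0.0257,0.029,0.24,3.23,0,1,-0.0076,0.0257,0.029,0.24,3.23,0,1,-0.0076,0.0257,0.029,0.24,3.23,0,1,-0.0076,0.0257,0.029,0.24,3.23,0,1,-0.0076,0.0257,0.029,0.24,3.23,0,1,-0.0076,0.0257,0.029,0.24,3.23,0,1,-0.0076,0.0257,0.029,0.24,3.23,0,1,-0.0076,0.0257,0.029,0.24,3.23,0,1,-0.0076,0.0257,0.029,0.24,3.23,0,1,-0.0076,0.0257,0.029,0.24,3.23,0,1]'

```text
time: 47.03
position: [0.503, 0.3887, 0.2397]
tool_rot: [-0.285, 0.922, -0.076, -0.252]
ft_force: [1.3, -0.8, 0.1]
grip_width: 0.087
grip_force: 0.0
```

Request:
send_rows --increments '[0,0,0,0,0,0,1,0,0,0,0,0,0,1]'

```text
time: 47.2
position: [0.5027, 0.3889, 0.2385]
tool_rot: [-0.285, 0.922, -0.076, -0.252]
ft_force: [0.1, -0.4, -0.6]
grip_width: 0.087
grip_force: 0.0
```

```bash
python3 - <<'E'
from m import *
tilt();togo((.5048,.3878,.13),34.3,-30,5)
E
```

```text
t 47.2 pos [0.5027 0.3889 0.2385] toolz [-0.421 -0.284 -0.861] tilt 30.5 yaz 124.3 f [ 0.1 -0.4 -0.6]
rot [ 0.002 -0.01  -0.001] shift [  0.21  -0.11 -10.85] | per row /5 [ 0.0004 -0.0019 -0.0001] [ 0.043 -0.022 -2.17 ]
```

Request:
send_rows --increments '[0.0004,-0.002,0,0.04,0,-2.2,1,0.0004,-0.002,0,0.04,0,-2.2,1,0.0004,-0.002,0,0.04,0,-2.2,1,0.0004,-0.002,0,0.04,0,-2.2,1,0.0004,-0.002,0,0.04,0,-2.1,1,0,0,0,0,0,0,1,0,0,0,0,0,0,1]'

```text
time: 47.78
position: [0.5049, 0.3856, 0.1317]
tool_rot: [-0.283, 0.924, -0.076, -0.248]
ft_force: [-0.1, 0.2, 0.1]
grip_width: 0.087
grip_force: 0.0
```

```bash
python3 - <<'E'
from m import *
tilt();togo((.5048,.3878,.0615),34.3,-30,5)
E
```

```text
t 47.78 pos [0.5049 0.3856 0.1317] toolz [-0.414 -0.281 -0.866] tilt 30.0 yaz 124.1 f [-0.1  0.2  0.1]
rot [ 0.001 -0.     0.004] shift [-0.01  0.22 -7.02] | per row /5 [ 0.0001 -0.      0.0008] [-0.002  0.043 -1.403]
```

Request:
send_rows --increments '[0,0,0.003,0,0.18,-2,1,0,0,0,0,0,-2,1,0,0,0,0,0,-1.5,1,0,0,0,0,0,-1.1,1,0,0,0,0,0,-0.4,1,0,0,0,0,0,0,0,0,0,0,0,0,0,0,0,0,0,0,0,0,0,0,0,0,0,0,0,0,0,0,0,0,0,0,0,0,0,0,0,0,0,0,0,0,0,0,0,0,0,0,0,0,0,0,0,0,0,0,0,0,0,0,0]' --newtons 30

```text
time: 48.95
position: [0.5063, 0.3897, 0.0638]
tool_rot: [-0.285, 0.924, -0.076, -0.244]
ft_force: [0.7, 0.5, 5.0]
grip_width: 0.0594
grip_force: 30.0
```

Request:
send_rows --increments '[0,0,0,0,0,2,0,0,0,0,0,0,3,0,0,0,0,0,0,3,0,0,0,0,0,0,3,0,0,0,0,0,0,3,0,0,0,0,0,0,2,0,0,0,0,0,0,0,0,0,0,0,0,0,0,0]'

```text
time: 49.62
position: [0.5063, 0.3896, 0.223]
tool_rot: [-0.285, 0.924, -0.076, -0.244]
ft_force: [-0.4, -0.7, -2.5]
grip_width: 0.0596
grip_force: 30.0
```

```bash
python3 - <<'E'
from m import *
tilt();togo((.5760,-.0409,.22),-1.7,15,20);c=shot('side','s18');held(c,'blue',(.5,.38),.1,.3)
E
```

```text
t 49.62 pos [0.5063 0.3896 0.223 ] toolz [-0.407 -0.279 -0.87 ] tilt 29.6 yaz 124.3 f [-0.4 -0.7 -2.5]
rot [ 0.223 -0.758 -0.596] shift [  6.97 -43.05  -0.3 ] | per row /20 [ 0.0111 -0.0379 -0.0298] [ 0.349 -2.152 -0.015]
held blue 529 min [0.4541 0.341  0.1868] max [0.5324 0.4345 0.2642] mean [0.4925 0.3742 0.2236] pix [238. 101.]
```

Request:
send_rows --increments '[0.0111,-0.0379,-0.0298,0.35,-2.15,0,0,0.0111,-0.0379,-0.0298,0.35,-2.15,0,0,0.0111,-0.0379,-0.0298,0.35,-2.15,0,0,0.0111,-0.0379,-0.0298,0.35,-2.15,0,0,0.0111,-0.0379,-0.0298,0.35,-2.15,0,0,0.0111,-0.0379,-0.0298,0.35,-2.15,0,0,0.0111,-0.0379,-0.0298,0.35,-2.15,0,0,0.0111,-0.0379,-0.0298,0.35,-2.15,0,0,0.0111,-0.0379,-0.0298,0.35,-2.15,0,0,0.0111,-0.0379,-0.0298,0.35,-2.15,0,0,0.0111,-0.0379,-0.0298,0.35,-2.15,0,0,0.0111,-0.0379,-0.0298,0.35,-2.15,0,0,0.0111,-0.0379,-0.0298,0.35,-2.15,0,0,0.0111,-0.0379,-0.0298,0.35,-2.15,0,0,0.0111,-0.0379,-0.0298,0.35,-2.15,0,0,0.0111,-0.0379,-0.0298,0.35,-2.15,0,0,0.0111,-0.0379,-0.0298,0.35,-2.15,0,0,0.0111,-0.0379,-0.0298,0.35,-2.15,0,0,0.0111,-0.0379,-0.0298,0.35,-2.15,0,0,0.0111,-0.0379,-0.0298,0.35,-2.15,0,0]'

```text
time: 51.33
position: [0.5739, -0.0411, 0.22]
tool_rot: [0.016, 0.992, -0.001, 0.127]
ft_force: [-0.0, 0.4, -1.9]
grip_width: 0.0599
grip_force: 30.0
```

Request:
send_rows --increments '[0,0,0,0,0,0,0,0,0,0,0,0,0,0]'

```text
time: 51.5
position: [0.5738, -0.0412, 0.2203]
tool_rot: [0.016, 0.992, -0.001, 0.126]
ft_force: [0.6, 0.2, -1.8]
grip_width: 0.0601
grip_force: 30.0
```

```bash
python3 - <<'E'
from m import *
tilt();togo((.5760,-.0409,.11),-1.7,15,5);c=shot('side','s19');held(c,'blue',(.575,-.04),.08,.26)
E
```

```text
t 51.5 pos [ 0.5738 -0.0412  0.2203] toolz [ 0.25  -0.007 -0.968] tilt 14.5 yaz 88.2 f [ 0.6  0.2 -1.8]
rot [-0.002 -0.009  0.002] shift [  0.22   0.03 -11.03] | per row /5 [-0.0003 -0.0018  0.0005] [ 0.043  0.005 -2.205]
held blue 368 min [ 0.5539 -0.0795  0.1754] max [ 0.5778 -0.0124  0.2355] mean [ 0.5608 -0.0583  0.197 ] pix [334. 197.]
```

Request:
send_rows --increments '[0,-0.005,0,0.1,0,-2.6,0,0,-0.004,0,0.1,0,-2.6,0,0,0,0,0,0,-2.5,0,0,0,0,0,0,-2,0,0,0,0,0,0,-1,0,0,0,0,0,0,-0.5,0,0,0,0,0,0,0,0,0,0,0,0,0,0,0]'

```text
time: 52.22
position: [0.5785, -0.0402, 0.1114]
tool_rot: [0.014, 0.991, -0.002, 0.134]
ft_force: [-0.7, -0.2, -1.4]
grip_width: 0.0597
grip_force: 30.0
```

```bash
python3 - <<'E'
from m import *
tilt();c=shot('side','s20');q=held(c,'blue',(.575,-.04),.06,.18)
for lo in(.06,.08,.1):
  a=q[(q[:,2]>lo)&(q[:,2]<lo+.02)]
  if len(a):print(lo,a[:,0].min().round(4),a[:,0].max().round(4),a[:,1].min().round(4))
E
```

```text
t 52.22 pos [ 0.5785 -0.0402  0.1114] toolz [ 0.265 -0.008 -0.964] tilt 15.4 yaz 88.3 f [-0.7 -0.2 -1.4]
held blue 286 min [ 0.5591 -0.0792  0.0632] max [ 0.5843 -0.0103  0.1188] mean [ 0.5666 -0.0584  0.0847] pix [333. 244.]
0.06 0.5592 0.5843 -0.0715
0.08 0.5592 0.5837 -0.0721
0.1 0.5591 0.5743 -0.0792
```

Request:
send_rows --increments '[0,0,0,-0.17,0,-0.3,0,0,0,0,0,0,-0.3,0,0,0,0,0,0,-0.3,0,0,0,0,0,0,-0.2,0,0,0,0,0,0,-0.1,0,0,0,0,0,0,0,0,0,0,0,0,0,0,0]'

```text
time: 52.85
position: [0.5763, -0.0407, 0.0989]
tool_rot: [0.015, 0.991, -0.002, 0.133]
ft_force: [-0.7, 0.9, -1.9]
grip_width: 0.0597
grip_force: 30.0
```

Request:
send_rows --increments '[0,0,0,0,0,-0.1,0,0,0,0,0,0,0,0,0,0,0,0,0,0,0]'

```text
time: 53.1
position: [0.5764, -0.0407, 0.0988]
tool_rot: [0.015, 0.991, -0.002, 0.134]
ft_force: [-2.3, -0.5, 5.6]
grip_width: 0.06
grip_force: 30.0
```

Request:
send_rows --increments '[0,0,0,0,0,0,0.75,0,0,0,0,0,0,0.8,0,0,0,0,0,0,0.9,0,0,0,0,0,0,1,0,0,0,0,0,0,1,0,0,0,0,0,0,1,0,0,0,0,0,0,1,0,0,0,0,0,0,1,0,0,0,-0.3,0,1.2,1,0,0,0,-0.6,0,2.4,1,0,0,0,-0.9,0,3.5,1,0,0,0,-0.9,0,3.5,1,0,0,0,-0.9,0,3.5,1,0,0,0,0,0,0,1,0,0,0,0,0,0,1]'

```text
time: 54.35
position: [0.541, -0.0409, 0.2423]
tool_rot: [0.015, 0.991, -0.003, 0.136]
ft_force: [0.2, -1.3, -1.0]
grip_width: 0.0869
grip_force: 0.0
```

```bash
python3 - <<'E'
from m import *
tilt();c=shot('side','s21');stood(c,'b',(.572,-.041));stood(c,'o',(.654,.037));stood(c,'w',(.732,-.045))
togo((.4557,-.259,.24),0,0,8)
E
```

```text
t 54.35 pos [ 0.541  -0.0409  0.2423] toolz [ 0.27  -0.01  -0.963] tilt 15.7 yaz 88.3 f [ 0.2 -1.3 -1. ]
stood b 968 zmax 0.1434 top rect [ 0.5711 -0.0409] [0.0615 0.0276] 86.8 all mid [ 0.5709 -0.041   0.1017] span [0.0294 0.0631 0.0833]
stood o 1049 zmax 0.1432 top rect [0.6522 0.0346] [0.03   0.0629] 88.1 all mid [0.652  0.0335 0.1017] span [0.0632 0.0326 0.0832]
stood w 1038 zmax 0.1438 top rect [ 0.7262 -0.0433] [0.0277 0.0653] 0.9 all mid [ 0.7261 -0.0436  0.1019] span [0.0286 0.0663 0.0837]
rot [0.005 0.27  0.029] shift [ -8.44 -21.84  -0.03] | per row /8 [0.0006 0.0338 0.0037] [-1.055 -2.73  -0.004]
```

Blue stands well. Next come the last two turns, using the same numbers as before.

Request:
send_rows --increments '[0,0.034,0.004,-1.05,-2.73,0,1,0,0.034,0.004,-1.05,-2.73,0,1,0,0.034,0.004,-1.05,-2.73,0,1,0,0.034,0.004,-1.05,-2.73,0,1,0,0.034,0.004,-1.05,-2.73,0,1,0,0.034,0.004,-1.05,-2.73,0,1,0,0.034,0.004,-1.05,-2.73,0,1,0,0.032,0.003,-1.05,-2.73,0,1,0,0,0,0,0,0,1,0,0,0,0,0,0,1]'

```text
time: 55.23
position: [0.4555, -0.2597, 0.2371]
tool_rot: [0.0, 1.0, -0.001, -0.002]
ft_force: [-0.2, 1.2, -0.3]
grip_width: 0.0871
grip_force: 0.0
```

```bash
python3 - <<'E'
from m import *
tilt();togo((.4556,-.2590,.113),0,0,1)
E
```

```text
t 55.23 pos [ 0.4555 -0.2597  0.2371] toolz [-0.005 -0.001 -1.   ] tilt 0.3 yaz 90.0 f [-0.2  1.2 -0.3]
rot [ 0.001 -0.005  0.001] shift [ 1.000e-02  7.000e-02 -1.241e+01] | per row /1 [ 0.0012 -0.0047  0.0007] [ 1.0000e-02  7.3000e-02 -1.2408e+01]
```

Request:
send_rows --increments '[0,-0.003,0,0,0.06,-3.5,1,0,0,0,0,0,-3.5,1,0,0,0,0,0,-3.2,1,0,0,0,0,0,-2.3,1,0,0,0,0,0,0,0,0,0,0,0,0,0,0,0,0,0,0,0,0,0,0,0,0,0,0,0,0,0,0,0,0,0,0,0,0,0,0,0,0,0,0,0,0,0,0,0,0,0,0,0,0,0,0,0,0,0,0,0,0,0,0,0,0,0,0,0,0,0,0,0,0,0,0,0,0,0,0,0,0,0,0,0,0,0,0,0,0,0,0,0,0,0,0,0,0,0,0]' --newtons 25

```text
time: 56.73
position: [0.4563, -0.2586, 0.114]
tool_rot: [-0.001, 1.0, -0.002, 0.0]
ft_force: [-1.2, -0.7, 1.4]
grip_width: 0.0211
grip_force: 25.0
```

Request:
send_rows --increments '[0,0,0,0.21,1.55,0,0,0,0,0,0.68,1.41,0,0,0,0,0,1.08,1.13,0,0,0,0,0,1.38,0.74,0,0,0,0,0,1.54,0.28,0,0,0,0,0,1.55,-0.21,0,0,0,0,0,1.41,-0.68,0,0,0,0,0,1.13,-1.08,0,0,0,0,0,0.74,-1.38,0,0,0,0,0,0.28,-1.54,0,0,0,0,0,-0.21,-1.55,0,0,0,0,0,-0.68,-1.41,0,0,0,0,0,-1.08,-1.13,0,0,0,0,0,-1.38,-0.74,0,0,0,0,0,-1.54,-0.28,0,0,0,0,0,-1.55,0.21,0,0,0,0,0,-1.41,0.68,0,0,0,0,0,-1.13,1.08,0,0,0,0,0,-0.74,1.38,0,0,0,0,0,-0.28,1.54,0,0]'

```text
time: 58.4
position: [0.4562, -0.261, 0.1141]
tool_rot: [-0.0, 1.0, -0.004, 0.002]
ft_force: [6.4, -3.7, -4.5]
grip_width: 0.0212
grip_force: 25.0
```

Request:
send_rows --increments '[0,0,0,0.21,1.55,0,0,0,0,0,0.68,1.41,0,0,0,0,0,1.08,1.13,0,0,0,0,0,1.38,0.74,0,0,0,0,0,1.54,0.28,0,0,0,0,0,1.55,-0.21,0,0,0,0,0,1.41,-0.68,0,0,0,0,0,1.13,-1.08,0,0,0,0,0,0.74,-1.38,0,0,0,0,0,0.28,-1.54,0,0,0,0,0,-0.21,-1.55,0,0,0,0,0,-0.68,-1.41,0,0,0,0,0,-1.08,-1.13,0,0,0,0,0,-1.38,-0.74,0,0,0,0,0,-1.54,-0.28,0,0,0,0,0,-1.55,0.21,0,0,0,0,0,-1.41,0.68,0,0,0,0,0,-1.13,1.08,0,0,0,0,0,-0.74,1.38,0,0,0,0,0,-0.28,1.54,0,0]'

```text
time: 60.07
position: [0.4562, -0.2614, 0.1141]
tool_rot: [-0.0, 1.0, -0.005, 0.003]
ft_force: [6.6, -2.6, -6.4]
grip_width: 0.021
grip_force: 25.0
```

Request:
send_rows --increments '[0,0,0,0,0,0,0,0,0,0,0,0,0,0,0,0,0,0,0,0,0,0,0,0,0,0,0,1,0,0,0,0,0,0,1,0,0,0,0,0,0,1,0,0,0,0,0,0,1,0,0,0,0,0,0,1,0,0,0,0,0,0,1,0,0,0,0,0,0,1,0,0,0,0,0,3.2,1,0,0,0,0,0,3.2,1,0,0,0,0,0,3.2,1,0,0,0,0,0,3.2,1,0,0,0,0,0,0,1,0,0,0,0,0,0,1]'

```text
time: 61.4
position: [0.4572, -0.2592, 0.244]
tool_rot: [-0.001, 1.0, -0.004, 0.002]
ft_force: [-0.6, 0.0, 0.2]
grip_width: 0.0865
grip_force: 0.0
```

```bash
cat >> m.py <<'E'
def ref(c,xy=(.432,.03),z=.0,r=.09):
    P=pts(c);bl=(P[...,2]>z+.034)&(P[...,2]<z+.05)&(np.hypot(P[...,0]-xy[0],P[...,1]-xy[1])<r)
    n,l,s,ce=cv2.connectedComponentsWithStats(bl.astype(np.uint8));i=1+s[1:,4].argmax();q=P[l==i]
    t=q[abs(q[:,2]-z-.04)<.004];c2,rr=cv2.minEnclosingCircle(t[:,:2].astype(np.float32));b=q[q[:,2]>z+.0435]
    print('ref',len(q),'zmed',np.median(q[:,2]).round(4),'circle',np.round(c2,4),round(rr,4),'knob',b.mean(0).round(4) if len(b) else '','pix',ce[i].round(0))
E
python3 - <<'E'
from m import *
tilt();c=shot('top','t22');c2=shot('side','s22');bays(c);ref(c);ref(c2)
for a,p in dict(b=(.654,.037),o=(.732,-.045),w=(.65,-.123)).items():stood(c,a,p)
P=pts(c);h=hsv(c);d=np.hypot(P[...,0]-.572,P[...,1]+.041)<.05;m=d&(h[...,0]>14)&(h[...,0]<30)&(h[...,1]>120)&(h[...,2]>60);q=P[m];print('brass',len(q),cv2.minEnclosingCircle(q[:,:2].astype(np.float32)) if len(q) else '')
v=c['image'].copy();cv2.imwrite('pics/c22.png',cv2.resize(v[70:330,90:480,::-1],None,fx=2,fy=2))
E
```

```text
t 61.4 pos [ 0.4572 -0.2592  0.244 ] toolz [ 0.005 -0.007 -1.   ] tilt 0.5 yaz 90.1 f [-0.6  0.   0.2]
bay orange [ 0.7319 -0.045 ] [0.077 0.042] 88.0 ang -1.2
bay blue [0.6575 0.0363] [0.041 0.085] 89.4 ang 85.8
bay white [ 0.6482 -0.0438] [0.227 0.222] 82.7 ang -172.2
ref 369 zmed 0.0403 circle [0.4219 0.0019] 0.0263 knob [0.4208 0.0011 0.0461] pix [286. 238.]
ref 380 zmed 0.0409 circle [0.4174 0.0009] 0.0269 knob [0.4189 0.0022 0.0462] pix [253. 260.]
stood b 410 zmax 0.1449 top rect [0.6549 0.0349] [0.0258 0.0609] 87.1 all mid [0.6545 0.0344 0.1028] span [0.0609 0.0276 0.0843]
stood o 595 zmax 0.1448 top rect [ 0.729  -0.0464] [0.0592 0.0267] 89.4 all mid [ 0.7286 -0.0459  0.1026] span [0.0272 0.0604 0.0844]
stood w 519 zmax 0.144 top rect [ 0.6495 -0.121 ] [0.0258 0.0593] 88.7 all mid [ 0.6494 -0.1208  0.1038] span [0.0592 0.0268 0.0804]
brass 199 ((0.5636546611785889, -0.04023780673742294), 0.0401138998568058)
```

View pics/c22.png

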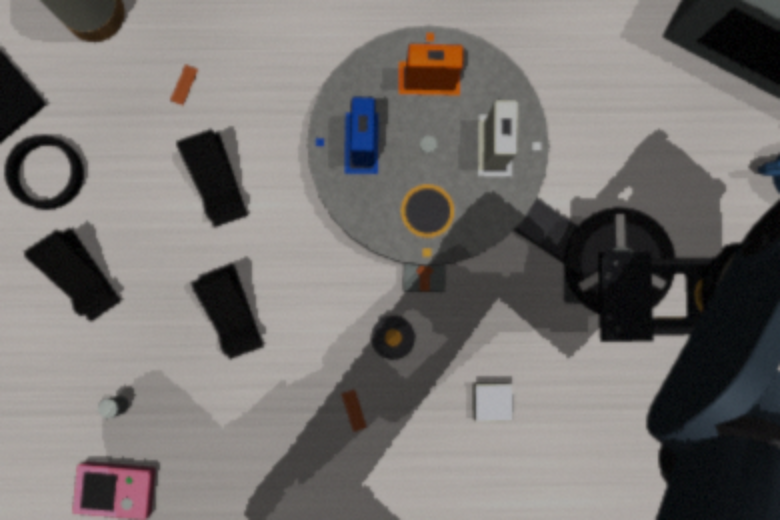

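All three devices are upright. The ref has been knocked and is now at about (0.420, 0.0015), crop pixel (393,337). The brass bay is at the mark (428,210), in line with the arrow.

Request:
send_rows --increments '[0,0,0,-0.46,3.26,0,1,0,0,0,-0.46,3.26,0,1,0,0,0,-0.46,3.26,0,1,0,0,0,-0.46,3.26,0,1,0,0,0,-0.46,3.26,0,1,0,0,0,-0.46,3.26,0,1,0,0,0,-0.46,3.26,0,1,0,0,0,-0.46,3.26,0,1,0,0,0,0,0,-3,1,0,0,0,0,0,-3,1,0,0,0,0,0,-3,1,0,0,0,0,0,-2.5,1,0,0,0,0,0,0,1,0,0,0,0,0,0,1]'

```text
time: 62.67
position: [0.4175, 0.0029, 0.1252]
tool_rot: [-0.001, 1.0, -0.001, -0.003]
ft_force: [-0.3, 0.2, 0.1]
grip_width: 0.0873
grip_force: 0.0
```

```bash
python3 - <<'E'
from m import *
tilt();c2=shot('side','s23');ref(c2,(.42,.0));togo((.4205,.0015,.015),0,0,1)
E
```

```text
t 62.67 pos [0.4175 0.0029 0.1252] toolz [-0.006 -0.002 -1.   ] tilt 0.3 yaz 90.1 f [-0.3  0.2  0.1]
ref 386 zmed 0.0407 circle [0.4187 0.001 ] 0.0268 knob [0.4181 0.0013 0.0464] pix [253. 260.]
rot [ 0.003 -0.002 -0.002] shift [  0.17  -0.1  -11.15] | per row /1 [ 0.0032 -0.0018 -0.002 ] [  0.17   -0.101 -11.146]
```

Request:
send_rows --increments '[0,0,0,0.15,-0.1,-3,1,0,0,0,0,0,-3,1,0,0,0,0,0,-2.5,1,0,0,0,0,0,-1.5,1,0,0,0,0,0,-0.8,1,0,0,0,0,0,0,1,0,0,0,0,0,0,0,0,0,0,0,0,0,0,0,0,0,0,0,0,0,0,0,0,0,0,0,0,0,0,0,0,0,0,0,0,0,0,0,0,0,0,0,0,0,0,0,0,0,0,0,0,0,0,0,0,0,0,0,0,0,0,0,0,0,0,0,0,0,0,0,0,0,0,0,0,0]' --newtons 30

```text
time: 64.13
position: [0.4211, 0.0014, 0.0193]
tool_rot: [-0.001, 1.0, -0.002, 0.001]
ft_force: [-0.0, -0.2, 4.7]
grip_width: 0.0514
grip_force: 30.0
```

Request:
send_rows --increments '[0,0,0,0,0,2,0,0,0,0,0,0,3,0,0,0,0,0,0,3,0,0,0,0,0,0,3,0,0,0,0,0,0,2,0,0,0,0,0,0,0,0,0,0,0,0,0,0,0]'

```text
time: 64.72
position: [0.4211, 0.0014, 0.1494]
tool_rot: [-0.001, 1.0, -0.002, 0.001]
ft_force: [-0.4, -1.1, -2.9]
grip_width: 0.0511
grip_force: 30.0
```

```bash
python3 - <<'E'
from m import *
tilt();print(robot.get_obs()['grip_width']);togo((.5718,-.041,.14),-1.7,0,8);c=shot('side','s24')
cv2.imwrite('pics/c24.png',cv2.resize(c['image'][130:330,200:450,::-1],None,fx=2.5,fy=2.5))
E
```

```text
t 64.72 pos [0.4211 0.0014 0.1494] toolz [ 0.003 -0.004 -1.   ] tilt 0.3 yaz 90.1 f [-0.4 -1.1 -2.9]
0.05112254390176511
rot [ 0.004  0.003 -0.032] shift [15.07 -4.24 -0.94] | per row /8 [ 0.0006  0.0003 -0.004 ] [ 1.883 -0.53  -0.117]
```

View pics/c24.png

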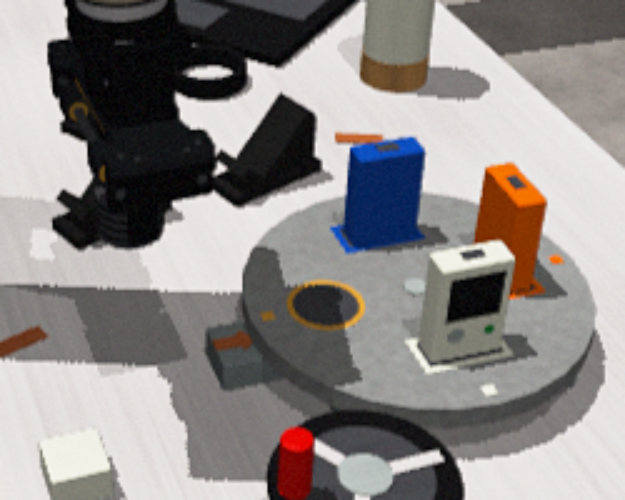

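The ref is held upright at (130,215), and the brass bay at (326,305) is free.

Request:
send_rows --increments '[0,0,-0.004,1.88,-0.53,0,0,0,0,-0.004,1.88,-0.53,0,0,0,0,-0.004,1.88,-0.53,0,0,0,0,-0.004,1.88,-0.53,0,0,0,0,-0.004,1.88,-0.53,0,0,0,0,-0.004,1.88,-0.53,0,0,0,0,-0.004,1.88,-0.53,0,0,0,0,-0.004,1.88,-0.53,0,0,0,0,0,0,0,0,0,0,0,0,0,0,-2.5,0,0,0,0,0,0,-2.5,0,0,0,0,0,0,-1,0,0,0,0,0,0,0,0,0,0,0,0,0,0,0]'

```text
time: 65.93
position: [0.5699, -0.0406, 0.0874]
tool_rot: [0.015, 1.0, -0.001, -0.002]
ft_force: [-0.1, -0.2, -2.4]
grip_width: 0.0516
grip_force: 30.0
```

```bash
python3 - <<'E'
from m import *
tilt();togo((.572,-.041,.070),-1.7,0,4);c=shot('side','s25');P=pts(c)
d=(np.hypot(P[...,0]-.572,P[...,1]+.041)<.04)&(P[...,2]>.066)&(P[...,2]<.088)
q=P[d];print(len(q),q.min(0),q.max(0))
E
```

```text
t 65.93 pos [ 0.5699 -0.0406  0.0874] toolz [-0.003 -0.003 -1.   ] tilt 0.2 yaz 88.3 f [-0.1 -0.2 -2.4]
rot [ 0.003 -0.003  0.   ] shift [ 0.21 -0.04 -1.74] | per row /4 [ 0.0007 -0.0008  0.0001] [ 0.052 -0.01  -0.435]
146 [ 0.54042625 -0.07614778  0.06873   ] [ 0.59068787 -0.02572593  0.0879769 ]
```

Request:
send_rows --increments '[0,0,0,0.22,-0.03,-0.5,0,0,0,0,0,0,-0.5,0,0,0,0,0,0,-0.4,0,0,0,0,0,0,-0.25,0,0,0,0,0,0,0,0,0,0,0,0,0,0,0]'

```text
time: 66.48
position: [0.5734, -0.0412, 0.0724]
tool_rot: [0.015, 1.0, -0.002, 0.0]
ft_force: [-0.2, -0.0, -1.9]
grip_width: 0.0516
grip_force: 30.0
```

Request:
send_rows --increments '[0,0,0,0,0,-0.15,0,0,0,0,0,0,-0.1,0,0,0,0,0,0,0,0,0,0,0,0,0,0,0]'

```text
time: 66.82
position: [0.5735, -0.0413, 0.0699]
tool_rot: [0.015, 1.0, -0.002, 0.0]
ft_force: [0.1, -0.1, -3.0]
grip_width: 0.0509
grip_force: 30.0
```

Request:
send_rows --increments '[0,0,0,-0.05,0,-0.1,0,0,0,0,0,0,-0.1,0,0,0,0,0,0,0,0,0,0,0,0,0,0,0]'

```text
time: 67.15
position: [0.5735, -0.0414, 0.0693]
tool_rot: [0.015, 1.0, -0.002, 0.001]
ft_force: [-2.1, -0.4, 5.9]
grip_width: 0.0512
grip_force: 30.0
```

Request:
send_rows --increments '[0,0,0,0,0,0,0.65,0,0,0,0,0,0,0.7,0,0,0,0,0,0,0.8,0,0,0,0,0,0,0.9,0,0,0,0,0,0,1,0,0,0,0,0,0,1,0,0,0,0,0,0,1,0,0,0,0,0,0,1,0,0,0,0,0,1.2,1,0,0,0,0,0,2.4,1,0,0,0,0,0,3.5,1,0,0,0,0,0,3.5,1,0,0,0,-1,2,3.5,1,0,0,0,-3,2.5,1,1,0,0,0,-3,2.5,0,1,0,0,0,-3,2.5,0,1,0,0,0,-2,2.5,0,1,0,0,0,0,2.5,0,1,0,0,0,0,2.5,0,1,0,0,0,0,2.5,0,1]'

```text
time: 68.82
position: [0.4525, 0.1549, 0.2202]
tool_rot: [0.015, 1.0, -0.002, 0.001]
ft_force: [0.9, 0.4, -1.3]
grip_width: 0.0869
grip_force: 0.0
```

Request:
send_rows --increments '[0,0,0,0,3,0,1,0,0,0,0,3,0,1,0,0,0,0,3,0,1,0,0,0,0,3,0,1,0,0,0,0,0,0,1,0,0,0,0,0,0,1]'

```text
time: 69.32
position: [0.4527, 0.275, 0.2196]
tool_rot: [0.013, 1.0, -0.002, 0.001]
ft_force: [-1.1, -0.2, -0.6]
grip_width: 0.0874
grip_force: 0.0
```

```bash
python3 - <<'E'
from m import *
tilt();c=shot('top','t26');c2=shot('side','s26')
for cc in(c,c2):
  ref(cc,(.572,-.041),.05,.045)
  for a,p in dict(b=(.654,.037),o=(.732,-.045),w=(.65,-.123)).items():stood(cc,a,p)
  P=pts(cc);h=hsv(cc);d=np.hypot(P[...,0]-.572,P[...,1]+.041)<.036;m=d&(abs(P[...,2]-.05)<.006)&(h[...,0]>14)&(h[...,0]<30)&(h[...,1]>120)&(h[...,2]>60);q=P[m];print('brass',len(q),cv2.minEnclosingCircle(q[:,:2].astype(np.float32)))
cv2.imwrite('pics/c26.png',cv2.resize(np.hstack([c['image'][70:230,230:400,::-1],c2['image'][150:310,280:450,::-1]]),None,fx=2.3,fy=2.3))
E
```

```text
t 69.32 pos [0.4527 0.275  0.2196] toolz [ 0.002 -0.004 -1.   ] tilt 0.2 yaz 88.5 f [-1.1 -0.2 -0.6]
ref 409 zmed 0.0903 circle [ 0.5736 -0.041 ] 0.0262 knob [ 0.5733 -0.0403  0.0961] pix [304. 172.]
stood b 410 zmax 0.1441 top rect [0.6551 0.0349] [0.0259 0.0609] 87.1 all mid [0.6548 0.0344 0.1026] span [0.0609 0.0277 0.083 ]
stood o 599 zmax 0.145 top rect [ 0.7284 -0.0462] [0.0591 0.027 ] 87.9 all mid [ 0.7281 -0.046   0.1025] span [0.0283 0.0603 0.0849]
stood w 520 zmax 0.1435 top rect [ 0.6497 -0.121 ] [0.0256 0.0596] 88.3 all mid [ 0.6497 -0.1207  0.1034] span [0.0602 0.0265 0.0802]
brass 117 ((0.5711016058921814, -0.04034901037812233), 0.031638674437999725)
ref 377 zmed 0.0906 circle [ 0.5695 -0.0411] 0.0273 knob [ 0.5697 -0.0414  0.0964] pix [332. 238.]
stood b 1098 zmax 0.1435 top rect [0.6507 0.0345] [0.0304 0.0606] 87.2 all mid [0.6507 0.0342 0.1018] span [0.061  0.0315 0.0835]
stood o 869 zmax 0.1437 top rect [ 0.7257 -0.046 ] [0.062  0.0265] 88.6 all mid [ 0.7251 -0.0464  0.1019] span [0.0281 0.063  0.0835]
stood w 1366 zmax 0.1433 top rect [ 0.6465 -0.1216] [0.0295 0.0592] 87.0 all mid [ 0.6466 -0.1214  0.1017] span [0.0614 0.0312 0.0832]
brass 100 ((0.5692417621612549, -0.040021877735853195), 0.032187048345804214)
```

View pics/c26.png

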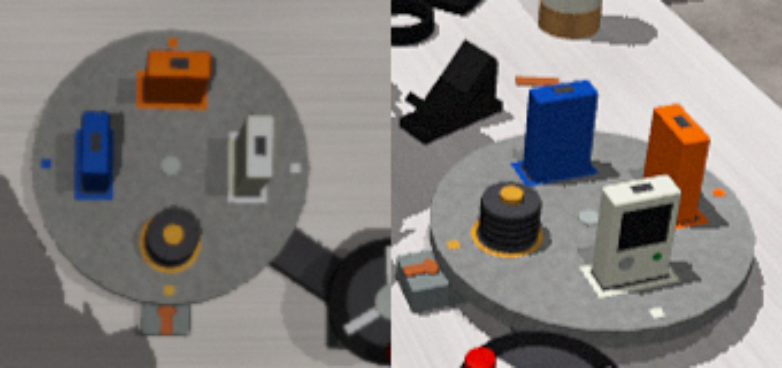

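The final picture shows the ref centred in the brass bay at the mark, left view (172,235). All three devices are upright with their fronts outward, and the robot is clear.

```bash
python3 -c "
from rig import robot
print(robot.hand_in())"
```

```text
the job is handed in; nothing more can be done
None
```

The job is done and handed in at about 69 s of the 210 s: white, orange and blue stand upright in the middle of their bays with fronts outward, and the reference source is centred in the brass bay at the mark to about 2 mm by the cameras; no verdict came back on hand-in, and I lifted white once, could not reach the placing pose, and put it back on its rest to regrip it.

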